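# Grade brass discs on a sorting ramp and build a stepped plinth

### The arm

A 7-joint arm with a two-finger parallel gripper is mounted at the origin on a cart in front of the work surface, level with it; the furniture and walls round the work are solid. World frame = base frame: x ahead of the robot, y to its left, z up, the work surface at z = 0. Lengths are in mm, angles in rad, forces in N, time in s.
With the tool pointing down it reaches from about 400 to 875 mm from the base axis. Payload 19.3 kg.
Tool frame: the origin (TCP) lies on the centre line of the jaws, within the pads' length; the fingertips stand 25 mm ahead of it and the grasp point (between the pads) lies 6 mm ahead of it; z points along the fingers, y is the line along which they close (so a half turn about z gives the same grasp; the last joint's range is limited). The gripper opens to 85 mm and grips with 20 to 120 N. Pads are 22 mm wide; open, the fingers measure 114 mm over their backs; the gripper's body (76 mm by 85 mm) begins 54 mm behind the grasp point. The pads swing forward as they close: fully open they stand 13 mm farther back than shut.
Start: joints at [-1.181, 0.521, -0.036, 1.599, 0.021, 1.021, -0.113], TCP at [277.372, 560.072, 256.291] pointing down, gripper open.
Joint ranges: [-2.91, 2.91], [-0.3, 2.13], [-1.5, 1.42], [0.17, 2.43], [-1.26, 4.41], [0.16, 1.93], [-2.52, 2.52]. Speed limits (rad/s): [1.89, 1.89, 2.39, 2.39, 3.01, 3.01, 3.01].

### API

Orientations are given as a unit quaternion [x, y, z, w].
In Python, from bench import sense, get_image, job_done gives the robot as it stands.
- The arm moves only by the shell command python3 -m pendant 'ROWS' [FORCE]. ROWS is JSON, a list of rows, each a list of 3 entries, a list of its own where there are three numbers: the shift along the tool's x, y, z in units of 30 mm (1.0 is 30 mm), then the turn, a rotation vector about the tool's x, y, z in units of 6 degrees (1.0 is 6 degrees), then the opening in per cent of the stroke, from 0 (shut) to 100 (fully open). In form: [[[x, y, z], [rx, ry, rz], gripper], ...]. A call has 1 to 12 rows; each row shifts and turns the commanded pose from where the row before left it, along the tool's axes as they then stand; what a row does not reach is not made up. A row lasts 1/10 s, in which the tool goes at most 50 mm and 8.59 degrees, less where a joint would pass 70% of its speed; a pose out of reach is approached as far as the arm can. A call is refused whole if a number of a shift passes 1 or a number of a turn 1, either way. A call with a gripper value outside its range is refused whole. The fingers move at their own pace and stop on an object; FORCE is the grip in N (left out, the last holds). Time passes only in rows, so rows that do not move let the fingers close. It gives the time, the measured TCP pose, the force, the opening and the grip force at its end, in the units of the state.
- sense(): the state, without advancing time (a new reading comes with each control period).
- get_image(name): name is "scene" or "top"; returns a dict with "img" (384x512x3 uint8, red, green, blue), "fx", "fy", "cx", "cy" (pixels), "pose" (4x4, takes a point from camera to world coordinates). Camera axes: x right, y down, z forward; pixel columns grow to the right and rows downward; lengths in mm; the calibration is good to about 2 mm. A picture is of the moment at which its call begins. There is no depth.
- job_done(): hands the job in; it is judged then, once.
The state is a dict: "time_s": time; "q": joint angles; "qd": joint speeds; "joint_torque": joint torques, N m; "ee_pos": TCP position; "eef_rot": TCP orientation; "contact_force": force on the tool from outside, world axes, zero at the start; "wrist_torque": the same for the moment, N m; "finger_gap": opening from 0.0 (shut) to 1.0 (fully open); "grasp_force": force on a finger pad.
Only numpy, scipy, OpenCV 4.12 (cv2) and the standard library are available. Lean on these libraries where they do the work, as an engineer would, in place of code of your own. Each camera call takes 0.05 s, during which the arm holds its last target. There are 200 camera calls.

### The job

Gauge the turned brass discs for the layout's stepped plinth: working from the largest to the smallest, let each one go flat on the upper end of the sorting ramp, above the first hole, so that it slides down by itself and lodges in its matching hole; if one misses, send it down again. Once every disc that is there lies in its own hole, take them out and stack them flat and neatly centred on the round raised stand, largest at the bottom and smallest on top. Do not knock over the paint jar or the model signal.

Things in the scene. Friction and masses are not known exactly. Their poses are not given: they have to be found in the camera images.
- ramp: fixed sorting ramp: slick white deck 84 x 304 mm on a 100 x 310 mm base; origin under the base's centre, on the bench. Its y axis points to the high end, x across. The deck slopes 15 degrees; its top is 57 mm high at mid-length, 96 at the high end, 18 at the low end. Four round blind holes, 5 mm deep, on the centre line, smallest uppermost; blue stop 10 mm high at the low end. Friction 0.2: discs slide by themselves
- entry (a point): on the deck's surface and centre line, 75 mm up the slope from the first hole's centre, 35 mm below the high edge: a disc let go centred here just above the deck slides down. z: deck normal, up; y: up the slope; x: across. No ribs on the upper 68 mm or beside the holes; elsewhere blue ribs 3 mm high, 62 mm apart. Now and then a disc jams or overshoots
- hole_31 (a point): centre of the mouth of the 31 mm hole, in the plane of the deck's surface (z axis normal to the deck, up; y up the slope; x across); the 24 mm disc belongs in it, and when lodged its centre is within 4 mm of this point. It then stands 8 mm proud of the deck, is gripped at its x sides, and blocks larger discs sliding down after it
- hole_41 (a point): centre of the mouth of the 41 mm hole, in the plane of the deck's surface (z axis normal to the deck, up; y up the slope; x across); the 34 mm disc belongs in it, and when lodged its centre is within 4 mm of this point. It then stands 8 mm proud of the deck, is gripped at its x sides, and blocks larger discs sliding down after it
- hole_51 (a point): centre of the mouth of the 51 mm hole, in the plane of the deck's surface (z axis normal to the deck, up; y up the slope; x across); the 44 mm disc belongs in it, and when lodged its centre is within 4 mm of this point. It then stands 8 mm proud of the deck, is gripped at its x sides, and blocks larger discs sliding down after it
- hole_61 (a point): centre of the mouth of the 61 mm hole, in the plane of the deck's surface (z axis normal to the deck, up; y up the slope; x across); the 54 mm disc belongs in it, and when lodged its centre is within 4 mm of this point. It then stands 8 mm proud of the deck, is gripped at its x sides, and blocks larger discs sliding down after it
- stand: round raised stand of dark steel, fixed: a plain drum 96 mm across and 30 mm high with a flat top and two thin turned rings in it; origin under its centre, on the bench
- stand_top (a point): centre of the stand's flat top, on its upper face, 30 mm above the bench
- disc_24 (a point): turned brass disc, the smallest: 24 mm across, 13 mm thick, 30 g; the point is its centre, half-way up; z is its axis (either face may be up). May be absent. Lies flat on the bench at the start
- disc_34 (a point): turned brass disc, the second smallest: 34 mm across, 13 mm thick, 45 g; the point is its centre, half-way up; z is its axis (either face may be up). May be absent. Lies flat on the bench at the start
- disc_44 (a point): turned brass disc, the second largest: 44 mm across, 13 mm thick, 60 g; the point is its centre, half-way up; z is its axis (either face may be up). May be absent. Lies flat on the bench at the start
- disc_54 (a point): turned brass disc, the largest: 54 mm across, 13 mm thick, 75 g; the point is its centre, half-way up; z is its axis (either face may be up). May be absent. Lies flat on the bench at the start
- jar: small paint jar with a black lid, 30 mm across, 42 mm high, standing on the bench as a bystander; origin under its centre, z up
- mast: model light signal on a small black foot, 41 x 60 mm, 101 mm high, standing on the bench as a bystander; origin under its foot, z up
- buffer: model buffer stop with red posts, 30 x 34 x 28 mm, bystander; origin under its centre

How it is judged:
By the outcome, as a careful person would: the job done as asked, in the order asked, and still so for the second after the job is handed in, with the robot touching nothing.
Of disc_54_body, disc_44_body, disc_34_body, disc_24_body only 3 to 4 are there at a start; the rules pass over those that are not, and their reading is None.
At some moment in a run one of disc_54_body, disc_44_body, disc_34_body, disc_24_body may be knocked a few centimetres aside while the robot is not near it.
Once in a run the grip may slacken for a moment while it holds something.
It also fails if it takes over 210 s, if anything falls off the work surface, if the arm or the gripper's body presses on something with over 40 N, if the wrist force passes 120 N, or if a joint passes its speed limit or range.

## Working session

There is one attempt and no reset: what is moved stays moved. The work goes in short steps, Python scripts to look and compute and a shell command to move; the robot and the scene stay as the last step left them, time stands still between calls to the robot, and variables do not carry over. Pictures are saved under pics/ and viewed, at most 14 in all, crops included, and the job is handed in when it is done.

```bash
mkdir -p pics; ls; python3 - <<'E'
from bench import sense,get_image
import cv2,numpy as np
np.set_printoptions(precision=3,suppress=True)
for n in("scene","top"):
    d=get_image(n); cv2.imwrite(f"pics/{n}0.png",d["img"][:,:,::-1]); print(n,d["fx"],d["fy"],d["cx"],d["cy"]);print(np.array(d["pose"]))
s=sense();print(s["time_s"],s["ee_pos"],s["eef_rot"],s["finger_gap"])
E
```

```text
pics
scene 351.1488450529182 351.1488450529182 256.4809476231447 189.6638365070398
[[   0.898   -0.241    0.367  123.315]
 [  -0.439   -0.49     0.753 -808.347]
 [  -0.002   -0.838   -0.546  638.777]
 [   0.       0.       0.       1.   ]]
top 361.29965494695796 361.29965494695796 256.05455117149876 190.4683938912987
[[  -0.015   -0.998    0.061  442.019]
 [  -1.       0.016    0.011   -8.866]
 [  -0.012   -0.061   -0.998 1402.567]
 [   0.       0.       0.       1.   ]]
0.1 [277.271 559.824 255.783] [ 0.228  0.974 -0.001 -0.   ] 1.0009840011551647
```

View pics/scene0.png

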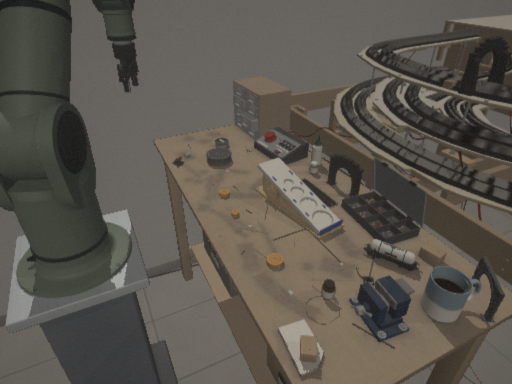

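View pics/top0.png

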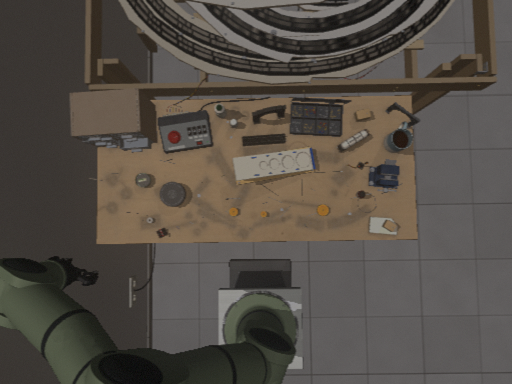

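Three brass discs show in the top view at about (233,212), (264,214) and (322,210). The stand is at (173,194) and the ramp runs from (235,165) to (318,160), with its low blue stop at the right.

```bash
cat > h.py <<'E'
from bench import sense,get_image
import cv2,numpy as np
from scipy.spatial.transform import Rotation as R
np.set_printoptions(precision=3,suppress=True)
def ray(d,u,v):
    P=np.array(d["pose"]); r=P[:3,:3]@np.array([(u-d["cx"])/d["fx"],(v-d["cy"])/d["fy"],1]); return P[:3,3],r
def onz(d,u,v,z):
    o,r=ray(d,u,v); return o+r*(z-o[2])/r[2]
def proj(d,p):
    P=np.array(d["pose"]); c=P[:3,:3].T@(np.array(p)-P[:3,3]); return np.array([d["fx"]*c[0]/c[2]+d["cx"],d["fy"]*c[1]/c[2]+d["cy"]])
def brass(d,z=None,lo=(5,120,90),hi=(22,255,255),amin=12):
    h=cv2.cvtColor(d["img"],cv2.COLOR_RGB2HSV); m=cv2.inRange(h,lo,hi)
    n,l,st,c=cv2.connectedComponentsWithStats(m)
    return [(c[i].round(1),st[i][2:].tolist()) for i in range(1,n) if st[i][4]>=amin],m
E
python3 - <<'E'
from h import *
t=get_image("top");s=get_image("scene")
a=cv2.resize(t["img"][90:250,90:350],None,fx=3,fy=3,interpolation=2)[:,:,::-1];cv2.imwrite("pics/a.png",a)
a=cv2.resize(s["img"][110:310,150:350],None,fx=3,fy=3,interpolation=2)[:,:,::-1];cv2.imwrite("pics/b.png",a)
for n,d in(("top",t),("scene",s)):
    print(n)
    for c,st in brass(d)[0]: print(c,st,onz(d,*c,13))
E
```

```text
top
[322.5 209.7] [12, 12, 116] [ 449.284 -246.672   13.   ]
[233.1 211.2] [9, 9, 67] [448.81  96.26  13.  ]
[263.2 213.6] [7, 6, 34] [437.841 -19.23   13.   ]
scene
[223.9 192.8] [9, 7, 51] [442.081  84.483  13.   ]
[234.8 212.5] [7, 7, 34] [432.047 -28.363  13.   ]
[274.7 260.1] [16, 15, 190] [ 443.636 -254.568   13.   ]
```

View pics/a.png

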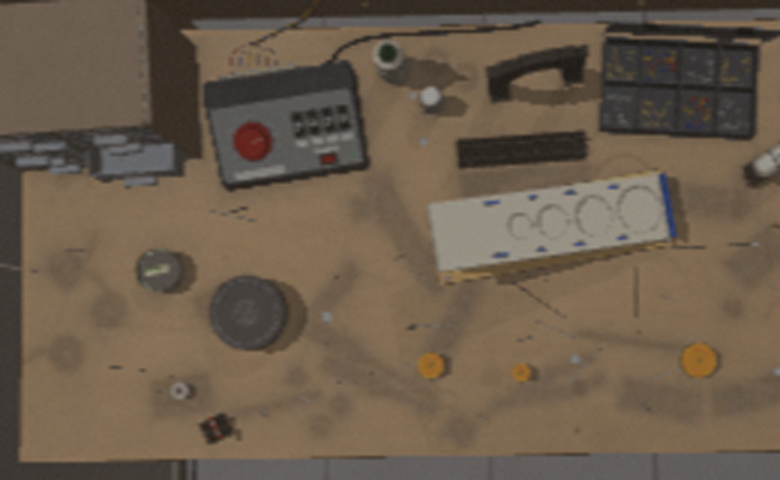

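View pics/b.png

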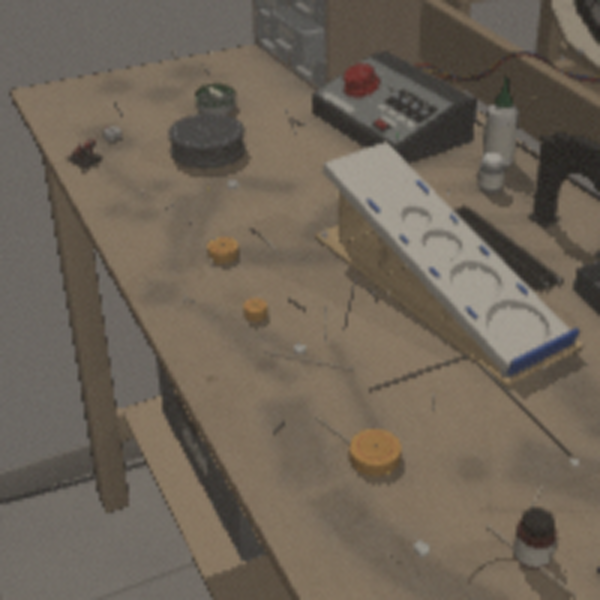

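The crops show three discs, the ramp with its holes and blue ribs, the drum stand and the jar (scene, around (329,288)). Next come the exact measurements, plus a look for the signal mast.

```bash
cat >> h.py <<'E'
def quad(d):
    h=cv2.cvtColor(d["img"],cv2.COLOR_RGB2HSV)
    m=((h[...,1]<45)&(h[...,2]>120)).astype(np.uint8)*255
    return m
E
python3 - <<'E'
from h import *
ims={n:get_image(n) for n in("top","scene")}
c=[]
t,s=ims["top"]["img"],ims["scene"]["img"]
a=np.zeros((560,790,3),np.uint8)
a[:,:]=40
x=cv2.resize(t[90:245,310:425],None,fx=3,fy=3);a[:x.shape[0],:x.shape[1]]=x
x=cv2.resize(s[225:384,290:430],None,fx=3,fy=3);a[:x.shape[0],350:350+x.shape[1]]=x[:,:440]
cv2.imwrite("pics/c.png",a[:,:,::-1])
for n,d in ims.items():
    h=cv2.cvtColor(d["img"],cv2.COLOR_RGB2HSV)
    m=((h[...,1]<60)&(h[...,2]>110)).astype(np.uint8)*255
    nn,l,st,ce=cv2.connectedComponentsWithStats(m)
    P=np.array([proj(d,(570,-60,57))]).round().astype(int)[0]; 
    k=[(st[i][4],i) for i in range(1,nn) if abs(ce[i]-P).max()<60]; k=max(k)[1]
    print(n,P,st[k],ce[k])
    cs=cv2.findContours((l==k).astype(np.uint8),0,1)[0]
    hu=cv2.convexHull(max(cs,key=len)); ap=cv2.approxPolyN(hu,4)[0] if hasattr(cv2,'approxPolyN') else cv2.boxPoints(cv2.minAreaRect(hu))
    print(ap.tolist())
    b=cv2.inRange(h,(105,90,50),(130,255,255))
    nn,l,st,ce=cv2.connectedComponentsWithStats(b)
    for i in range(1,nn):
        if st[i][4]>2 and abs(ce[i]-P).max()<80: print("blue",ce[i].round(1),st[i][2:])
E
```

```text
top [274 178] [ 232  148   81   32 1725] [271.73  163.648]
[[313, 169], [235, 180], [232, 157], [309, 148]]
blue [312.2 157.9] [ 5 21 33]
blue [253.5 157. ] [4 1 4]
scene [281 194] [ 257  157   85   75 1996] [298.994 193.493]
[[342, 219], [318, 231], [256, 164], [282, 150]]
blue [332.1 225.3] [20 12 38]
```

View pics/c.png

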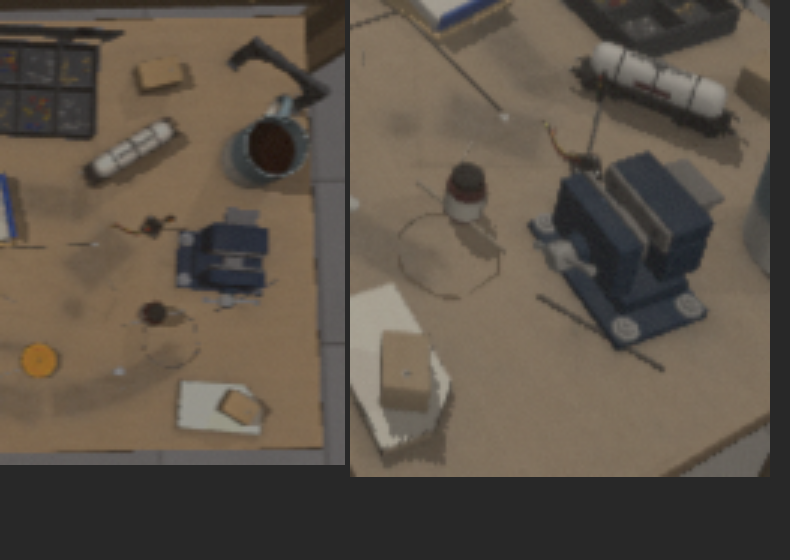

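The signal is the small dark thing at top (361,165), and the jar is at top (361,194). Both are well clear of the ramp and discs. Now I'll compute the ramp, stand and hole poses.

```bash
python3 - <<'E'
from h import *
ims={n:get_image(n) for n in("top","scene")}
Q={"top":[(234.8,180.3),(231.6,156.7),(309.5,147.6),(313.3,169.2)],"scene":[(255.7,164.2),(282,149.6),(342.4,219),(318,231.4)]}
for n,d in ims.items():
    q=Q[n]; A=onz(d,*q[0],96);B=onz(d,*q[1],96);C=onz(d,*q[2],20);D=onz(d,*q[3],20)
    print(n,A,B,C,D,"width",np.linalg.norm(A-B),np.linalg.norm(C-D),"hi mid",(A+B)/2,"lo",(C+D)/2,"len",np.linalg.norm((A+B-C-D)/2),"yawdir",np.degrees(np.arctan2(*((A+B-C-D)[[1,0]]))))
    g=cv2.cvtColor(d["img"],cv2.COLOR_RGB2HSV)
    u,v=proj(d,(500,325,30)).astype(int) 
    # stand: dark region
    m=(g[...,2]<75).astype(np.uint8)*255
    nn,l,st,ce=cv2.connectedComponentsWithStats(m)
    for i in range(1,nn):
        if st[i][4]>100 and abs(ce[i]-(u,v)).max()<40:
            ys,xs=np.where(l==i);print("dark",ce[i],st[i],onz(d,*ce[i],30))
E
python3 - <<'E'
from h import *
for n,(x,y,w,h) in {"top":(225,140,95,45),"scene":(250,145,95,90)}.items():
    d=get_image(n); a=cv2.resize(d["img"][y:y+h,x:x+w],None,fx=4,fy=4,interpolation=2)
    a=cv2.convertScaleAbs(a,alpha=1.4,beta=-60); b=np.zeros((370,390,3),np.uint8);b[:a.shape[0],:a.shape[1]]=a
    if n=="top": 
        a2=cv2.resize(d["img"][175:215,150:200],None,fx=4,fy=4,interpolation=2); b[190:350,:200]=a2; o=b
    else: o=np.hstack([o,b])
cv2.imwrite("pics/d.png",o[:,:,::-1])
E
```

```text
top [560.354  82.521  96.   ] [646.923  93.188  96.   ] [ 689.016 -201.808   20.   ] [ 605.068 -214.339   20.   ] width 87.22372853978781 84.8775688045242 hi mid [603.638  87.854  96.   ] lo [ 647.042 -208.074   20.   ] len 308.5987046193525 yawdir 98.34412582383983
dark [173.548 193.523] [161 182  25  25 365] [519.541 321.565  30.   ]
scene [551.575  74.811  96.   ] [677.704 127.709  96.   ] [ 692.462 -201.474   20.   ] [ 598.538 -216.466   20.   ] width 136.77297907521907 95.11284469495352 hi mid [614.639 101.26   96.   ] lo [ 645.5  -208.97   20.  ] len 320.891106914483 yawdir 95.6809234969968
dark [218.195 160.151] [207 150  25  16 205] [494.302 270.078  30.   ]
```

View pics/d.png

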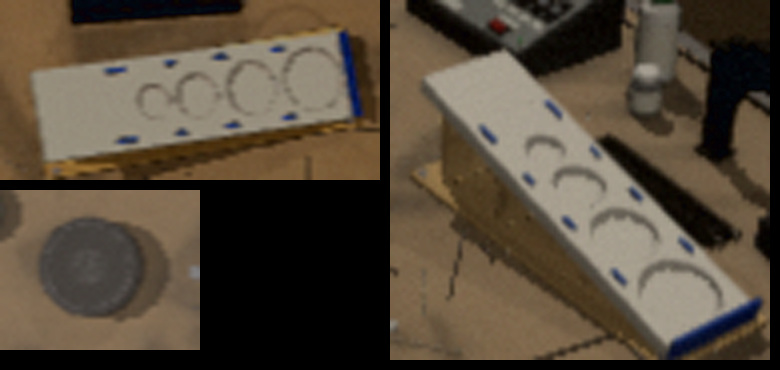

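```bash
cat > fit.py <<'E'
from h import *
from scipy.optimize import least_squares
T=get_image("top");S=get_image("scene")
c=np.cos(np.radians(15));sn=np.sin(np.radians(15))
def tp(u,v): return ((u+.5)/4-.5+225,(v+.5)/4-.5+140)
def sc(u,v): return ((u-390+.5)/4-.5+250,(v+.5)/4-.5+145)
def P(p,x,s,n=0):
    a=p[2]; ys=s*c-n*sn; z=57+s*sn+n*c
    ey=np.array([-np.sin(a),np.cos(a)]);ex=np.array([np.cos(a),np.sin(a)])
    return np.r_[p[:2]+ex*x+ey*ys,z]
H=[(155,101),(198,97),(253,88),(314,80)]
RT=[((127,139),(117,70)),((182,131),(171,62)),((233,124),(220,56)),((290,116),(278,48))]
RS=[((487,133),(553,108)),((529,180),(595,152)),((569,223),(636,193)),((618,275),(687,245))]
CT=[(47,162),(32,71)];CS=[(424,80),(506,52)]
sh=lambda p:np.r_[42,p[3:6]]
def res(p):
    r=[]
    for q,s in zip(H,sh(p)): r.append((proj(T,P(p,0,s,-1))-tp(*q))*.6)
    for k in range(4):
        for j,sg in enumerate((-1,1)):
            pt=P(p,sg*p[10],p[6+k],1.5); r+= [proj(T,pt)-tp(*RT[k][j]),proj(S,pt)-sc(*RS[k][j])]
    for j,sg in enumerate((-1,1)): r+=[proj(T,P(p,sg*42,152))-tp(*CT[j]),proj(S,P(p,sg*42,152))-sc(*CS[j])]
    return np.concatenate(r)
f=least_squares(res,np.r_[625,-60,.14,0,-50,-110,70,20,-30,-90,33],loss="soft_l1")
print(f.x,np.degrees(f.x[2]),np.abs(f.fun).reshape(-1,2).round(1).tolist())
p=f.x
for n,s in zip(("entry","h31","h41","h51","h61"),np.r_[117,sh(p)]): print(n,P(p,0,s))
E
python3 fit.py; python3 - <<'E'
from h import *
T=get_image("top");print("stand top",onz(T,150+91/4-.4,175+(267-190)/4-.4,30))
E
```

```text
[ 624.088  -62.301    0.153   -0.833  -56.313 -118.953   74.209   20.206
  -29.266  -87.249   32.975] 8.781259504828096 [[0.1, 0.2], [0.0, 0.1], [0.0, 0.1], [0.0, 0.1], [0.2, 0.5], [0.4, 0.4], [0.2, 0.3], [0.5, 0.3], [0.4, 0.6], [0.3, 0.8], [0.1, 0.5], [0.5, 0.5], [0.0, 0.6], [0.3, 0.7], [0.3, 0.4], [0.3, 0.3], [0.1, 0.5], [0.5, 0.2], [0.1, 0.6], [0.1, 0.4], [0.1, 0.2], [0.2, 1.3], [0.1, 0.3], [0.0, 1.3]]
entry [606.835  49.387  87.282]
h31 [617.895 -22.208  67.87 ]
h41 [624.211 -63.096  56.784]
h51 [ 632.392 -116.058   42.425]
h61 [ 641.629 -175.854   26.213]
stand top [518.366 326.149  30.   ]
```

```bash
cat >> h.py <<'E'
YAW=np.radians(8.8)
def Rdown(yaw=YAW):
    y=np.array([np.cos(yaw),np.sin(yaw),0]);z=np.array([0,0,-1.]);return np.c_[np.cross(y,z),y,z]
def Rramp():  # tool z = -deck normal, tool y across, x up slope
    return Rdown()@R.from_euler('y',-15,degrees=True).as_matrix()
def plan(*steps,first=None):
    s=sense();p=np.array(s["ee_pos"]);A=R.from_quat(s["eef_rot"]).as_matrix() if first is None else first
    print("at",p,"t",s["time_s"],"gap",s["finger_gap"],"F",np.array(s["contact_force"]).round(1))
    for pos,Rt in steps:
        v=R.from_matrix(A.T@Rt).as_rotvec(degrees=True)/6
        sh=Rt.T@(np.array(pos)-p)/30
        n=int(np.ceil(np.abs(sh).max()/.9)) or 1; m=int(np.ceil(np.abs(v).max()/.9))
        print("turn",v.round(2),m,"x",(v/max(m,1)).round(3),"| shift",sh.round(3),n,"x",(sh/n).round(3),"->",np.round(pos,1))
        p=np.array(pos);A=Rt
E
python3 - <<'E'
from h import *
print(Rramp())
plan(((448,330,200),Rdown()),((448,-247,200),Rdown()),((448,-247,60),Rdown()),((448,-247,29),Rdown()))
E
```

```text
[[-0.148  0.988  0.04 ]
 [ 0.955  0.153 -0.256]
 [-0.259  0.    -0.966]]
at [277.359 560.075 256.307] t 0.65 gap 1.0013469663593468 F [-0.8 -0.6  0.7]
turn [-0.    0.    9.14] 11 x [-0.     0.     0.831] | shift [-8.449  4.448  1.877] 10 x [-0.845  0.445  0.188] -> [448 330 200]
turn [0. 0. 0.] 0 x [0. 0. 0.] | shift [-19.007  -2.942   0.   ] 22 x [-0.864 -0.134  0.   ] -> [ 448 -247  200]
turn [0. 0. 0.] 0 x [0. 0. 0.] | shift [0.    0.    4.667] 6 x [0.    0.    0.778] -> [ 448 -247   60]
turn [0. 0. 0.] 0 x [0. 0. 0.] | shift [0.    0.    1.033] 2 x [0.    0.    0.517] -> [ 448 -247   29]
```

```bash
sed -i "s/'y',-15/'y',15/" h.py
python3 -m pendant '[[[0,0,0],[0,0,0.914],100],[[0,0,0],[0,0,0.914],100],[[0,0,0],[0,0,0.914],100],[[0,0,0],[0,0,0.914],100],[[0,0,0],[0,0,0.914],100],[[0,0,0],[0,0,0.914],100],[[0,0,0],[0,0,0.914],100],[[0,0,0],[0,0,0.914],100],[[0,0,0],[0,0,0.914],100],[[0,0,0],[0,0,0.914],100]]' 40
python3 -m pendant '[[[-0.845,0.445,0.188],[0,0,0],100],[[-0.845,0.445,0.188],[0,0,0],100],[[-0.845,0.445,0.188],[0,0,0],100],[[-0.845,0.445,0.188],[0,0,0],100],[[-0.845,0.445,0.188],[0,0,0],100],[[-0.845,0.445,0.188],[0,0,0],100],[[-0.845,0.445,0.188],[0,0,0],100],[[-0.845,0.445,0.188],[0,0,0],100],[[-0.845,0.445,0.188],[0,0,0],100],[[-0.845,0.445,0.188],[0,0,0],100]]'
python3 -m pendant '[[[-0.864,-0.134,0],[0,0,0],100],[[-0.864,-0.134,0],[0,0,0],100],[[-0.864,-0.134,0],[0,0,0],100],[[-0.864,-0.134,0],[0,0,0],100],[[-0.864,-0.134,0],[0,0,0],100],[[-0.864,-0.134,0],[0,0,0],100],[[-0.864,-0.134,0],[0,0,0],100],[[-0.864,-0.134,0],[0,0,0],100],[[-0.864,-0.134,0],[0,0,0],100],[[-0.864,-0.134,0],[0,0,0],100],[[-0.864,-0.134,0],[0,0,0],100]]'
python3 -m pendant '[[[-0.864,-0.134,0],[0,0,0],100],[[-0.864,-0.134,0],[0,0,0],100],[[-0.864,-0.134,0],[0,0,0],100],[[-0.864,-0.134,0],[0,0,0],100],[[-0.864,-0.134,0],[0,0,0],100],[[-0.864,-0.134,0],[0,0,0],100],[[-0.864,-0.134,0],[0,0,0],100],[[-0.864,-0.134,0],[0,0,0],100],[[-0.864,-0.134,0],[0,0,0],100],[[-0.864,-0.134,0],[0,0,0],100],[[-0.864,-0.134,0],[0,0,0],100],[[0,0,0],[0,0,0],100],[[0,0,0],[0,0,0],100]]'
python3 - <<'E'
from h import *
plan(((448,-247,60),Rdown()),((448,-247,29),Rdown()))
for n in("top","scene"):
    d=get_image(n)
    for c,st in brass(d)[0]: print(n,c,st,onz(d,*c,13 if n=="top" else 8.5))
E
```

```text
time_s: 1.65
ee_pos: [277.4, 560.1, 256.3]
eef_rot: [0.652, 0.758, 0.0, -0.0]
contact_force: [-1.6, 0.8, -0.2]
finger_gap: 0.998
grasp_force: 0.0
time_s: 2.65
ee_pos: [448.8, 329.1, 199.8]
eef_rot: [0.651, 0.759, 0.0, 0.0]
contact_force: [0.9, 0.4, 1.0]
finger_gap: 1.001
grasp_force: 0.0
time_s: 3.75
ee_pos: [448.1, 40.5, 200.1]
eef_rot: [0.651, 0.759, 0.0, 0.0]
contact_force: [-0.2, 0.6, 0.4]
finger_gap: 0.998
grasp_force: 0.0
at [448.136  40.505 200.085] t 3.75 gap 0.997675185986818 F [-0.2  0.6  0.4]
turn [ 0. -0.  0.] 1 x [ 0.005 -0.001  0.003] | shift [-9.47  -1.471  4.67 ] 11 x [-0.861 -0.134  0.425] -> [ 448 -247   60]
turn [0. 0. 0.] 0 x [0. 0. 0.] | shift [0.    0.    1.033] 2 x [0.    0.    0.517] -> [ 448 -247   29]
top [322.6 209.5] [12, 12, 112] [ 450.044 -247.075   13.   ]
scene [224.  192.6] [9, 8, 49] [445.099  91.855   8.5  ]
scene [234.8 212.6] [7, 7, 38] [434.072 -23.212   8.5  ]
scene [275.  260.4] [16, 15, 178] [ 446.11  -251.846    8.5  ]invalid input at $: expected 1 to 12 rows
```

```bash
python3 -m pendant '[[[-0.864,-0.134,0],[0,0,0],100],[[-0.864,-0.134,0],[0,0,0],100],[[-0.864,-0.134,0],[0,0,0],100],[[-0.864,-0.134,0],[0,0,0],100],[[-0.864,-0.134,0],[0,0,0],100],[[-0.864,-0.134,0],[0,0,0],100],[[-0.864,-0.134,0],[0,0,0],100],[[-0.864,-0.134,0],[0,0,0],100],[[-0.864,-0.134,0],[0,0,0],100],[[-0.864,-0.134,0],[0,0,0],100],[[-0.864,-0.134,0],[0,0,0],100]]'
python3 -m pendant '[[[0,0,0.9],[0,0,0],90],[[0,0,0.9],[0,0,0],90],[[0,0,0.9],[0,0,0],90],[[0,0,0.9],[0,0,0],90],[[0,0,0.6],[0,0,0],90],[[0,0,0.6],[0,0,0],90],[[0,0,0.5],[0,0,0],90],[[0,0,0.4],[0,0,0],90],[[0,0,0],[0,0,0],90],[[0,0,0],[0,0,0],90]]'
python3 - <<'E'
from h import *
plan(((448,-248,29),Rdown()))
d=get_image("scene")
for c,st in brass(d)[0]: print(c,st,onz(d,*c,8.5))
a=cv2.resize(d["img"][200:310,200:350],None,fx=4,fy=4,interpolation=2);cv2.imwrite("pics/e.png",a[:,:,::-1])
E
```

```text
time_s: 4.95
ee_pos: [448.5, -247.5, 200.0]
eef_rot: [0.65, 0.76, 0.0, 0.0]
contact_force: [1.4, 0.6, 0.8]
finger_gap: 0.998
grasp_force: 0.0
time_s: 5.95
ee_pos: [448.3, -247.0, 29.1]
eef_rot: [0.651, 0.759, 0.0, -0.0]
contact_force: [0.7, 0.2, 0.1]
finger_gap: 0.9
grasp_force: 0.0
at [ 448.289 -246.954   29.13 ] t 5.95 gap 0.9002491628701597 F [0.7 0.2 0.1]
turn [ 0. -0.  0.] 1 x [ 0.    -0.     0.003] | shift [-0.033 -0.015  0.004] 1 x [-0.033 -0.015  0.004] -> [ 448 -248   29]
[224.1 192.8] [9, 8, 53] [444.956  90.617   8.5  ]
[234.9 212.4] [7, 7, 34] [434.732 -22.427   8.5  ]
[274.5 260.2] [16, 15, 197] [ 445.32  -250.674    8.5  ]
```

View pics/e.png

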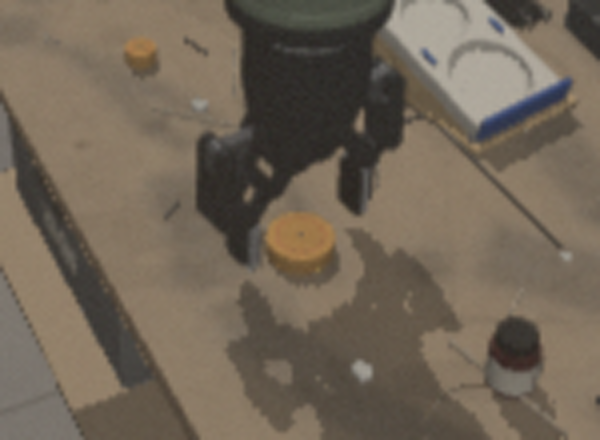

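The fingers straddle the 44 mm disc (crop (300,240)). Closing.

```bash
python3 -m pendant '[[[-0.03,0,0],[0,0,0],60],[[0,0,0],[0,0,0],45],[[0,0,0],[0,0,0],45],[[0,0,0],[0,0,0],40],[[0,0,0],[0,0,0],40],[[0,0,0],[0,0,0],40],[[0,0,0],[0,0,0],40],[[0,0,0],[0,0,0],40]]' 40
python3 - <<'E'
from h import *
d=get_image("scene")
for c,st in brass(d)[0]: print(c,st,onz(d,*c,8.5))
a=cv2.resize(d["img"][220:290,240:310],None,fx=6,fy=6,interpolation=2);cv2.imwrite("pics/f.png",a[:,:,::-1])
E
```

```text
time_s: 6.8
ee_pos: [448.5, -248.1, 29.4]
eef_rot: [0.651, 0.759, 0.0, 0.0]
contact_force: [-1.1, 0.7, 7.6]
finger_gap: 0.489
grasp_force: 39.6
[223.9 192.7] [9, 8, 51] [444.59   91.451   8.5  ]
[234.9 212.5] [7, 7, 36] [434.536 -22.886   8.5  ]
[276.5 260.2] [13, 15, 145] [ 449.829 -252.89     8.5  ]
```

View pics/f.png

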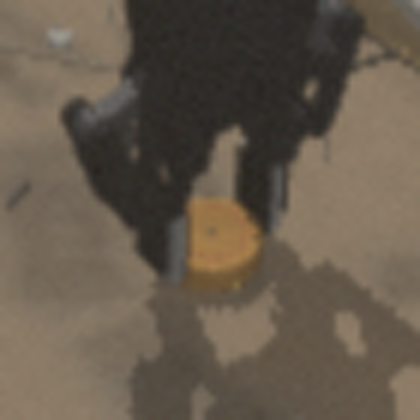

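The disc sits between the pads at gap 0.489, which fits 44 mm. I'll lift it and plan the move to the entry.

```bash
python3 -m pendant '[[[0,0,-0.3],[0,0,0],40],[[0,0,-0.9],[0,0,0],40],[[0,0,-0.9],[0,0,0],40],[[0,0,-0.9],[0,0,0],40],[[0,0,-0.9],[0,0,0],40],[[0,0,-0.9],[0,0,0],40],[[0,0,-0.9],[0,0,0],40]]' 60
python3 - <<'E'
from h import *
E=np.array([606.8,49.4,87.3]);n=-Rramp()[:,2];print(n)
plan(((448,49,210),Rdown()),(E+n*100,Rramp()),(E+n*31,Rramp()))
d=get_image("scene")
for c,st in brass(d)[0]: print(c,st)
E
```

```text
time_s: 7.55
ee_pos: [448.0, -247.8, 201.7]
eef_rot: [0.651, 0.759, 0.0, 0.0]
contact_force: [-0.3, -0.5, -0.6]
finger_gap: 0.48
grasp_force: 61.1
[ 0.04  -0.256  0.966]
at [ 447.959 -247.802  201.738] t 7.55 gap 0.4802648578333602 F [-0.3 -0.5 -0.6]
turn [0. 0. 0.] 1 x [0.004 0.    0.001] | shift [ 9.777  1.515 -0.275] 11 x [ 0.889  0.138 -0.025] -> [448  49 210]
turn [0.  2.5 0. ] 3 x [0.    0.833 0.   ] | shift [-1.828  5.233  0.411] 6 x [-0.305  0.872  0.069] -> [610.8  23.8 183.9]
turn [0. 0. 0.] 0 x [0. 0. 0.] | shift [-0.   0.   2.3] 3 x [-0.     0.     0.767] -> [608.   41.5 117.2]
[224.1 192.6] [9, 8, 49]
[278.3 204.2] [13, 14, 148]
[234.9 212.4] [7, 7, 35]
```

```bash
python3 -m pendant '[[[0.889,0.138,-0.025],[0,0,0],40],[[0.889,0.138,-0.025],[0,0,0],40],[[0.889,0.138,-0.025],[0,0,0],40],[[0.889,0.138,-0.025],[0,0,0],40],[[0.889,0.138,-0.025],[0,0,0],40],[[0.889,0.138,-0.025],[0,0,0],40],[[0.889,0.138,-0.025],[0,0,0],40],[[0.889,0.138,-0.025],[0,0,0],40],[[0.889,0.138,-0.025],[0,0,0],40],[[0.889,0.138,-0.025],[0,0,0],40],[[0.889,0.138,-0.025],[0,0,0],40]]' 60
python3 -m pendant '[[[0,0,0],[0,0.833,0],40],[[0,0,0],[0,0.833,0],40],[[0,0,0],[0,0.834,0],40],[[-0.305,0.872,0.069],[0,0,0],40],[[-0.305,0.872,0.069],[0,0,0],40],[[-0.305,0.872,0.069],[0,0,0],40],[[-0.305,0.872,0.069],[0,0,0],40],[[-0.305,0.872,0.069],[0,0,0],40],[[-0.305,0.872,0.069],[0,0,0],40],[[0,0,0.6],[0,0,0],40],[[0,0,0.6],[0,0,0],40],[[0,0,0.6],[0,0,0],40]]'
python3 -m pendant '[[[0,0,0],[0,0,0],40],[[0,0,0],[0,0,0],40]]'
python3 - <<'E'
from h import *
E=np.array([606.8,49.4,87.3]);n=-Rramp()[:,2]
plan((E+n*31,Rramp()))
d=get_image("scene")
for c,st in brass(d)[0]: print(c,st)
print("entry px",proj(d,E))
a=cv2.resize(d["img"][110:200,230:330],None,fx=6,fy=6,interpolation=2);cv2.imwrite("pics/g.png",a[:,:,::-1])
E
```

```text
time_s: 8.7
ee_pos: [448.0, 50.0, 208.7]
eef_rot: [0.651, 0.759, 0.0, 0.0]
contact_force: [0.4, -0.6, -0.4]
finger_gap: 0.485
grasp_force: 61.1
time_s: 9.9
ee_pos: [608.8, 37.7, 129.5]
eef_rot: [0.645, 0.753, 0.085, -0.099]
contact_force: [0.9, -0.6, -0.9]
finger_gap: 0.49
grasp_force: 44.8
time_s: 10.1
ee_pos: [608.9, 37.4, 130.4]
eef_rot: [0.645, 0.753, 0.085, -0.099]
contact_force: [0.4, -0.7, -0.1]
finger_gap: 0.476
grasp_force: 61.0
at [608.933  37.385 130.424] t 10.1 gap 0.4755286868106176 F [ 0.4 -0.7 -0.1]
turn [-0.  0.  0.] 1 x [-0.001  0.002  0.002] | shift [ 0.021 -0.009  0.46 ] 1 x [ 0.021 -0.009  0.46 ] -> [608.   41.5 117.2]
[277.5 161.6] [9, 10, 61]
[224.  192.8] [9, 7, 51]
[234.9 212.4] [7, 7, 35]
entry px [274.686 166.335]
```

View pics/g.png

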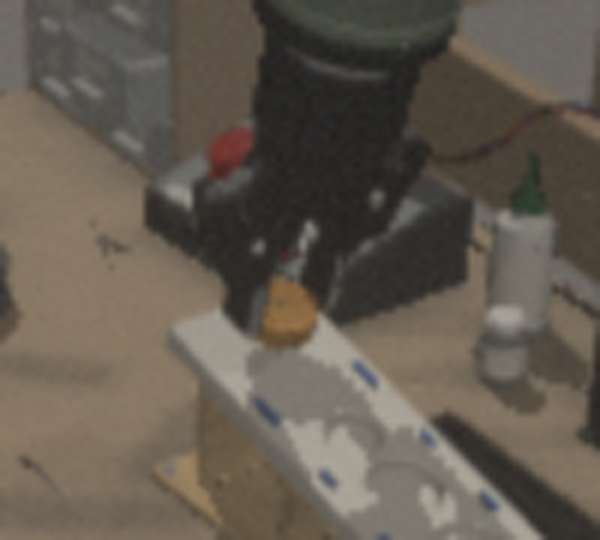

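The grip flickered once, and the disc (crop (288,312)) may have tipped a little. Setting it gently on the deck will level it, so I'll watch the force.

```bash
python3 -m pendant '[[[0.02,0,0.2],[0,0,0],40],[[0,0,0],[0,0,0],40]]' 30
python3 -m pendant '[[[0,0,0.15],[0,0,0],40],[[0,0,0],[0,0,0],40]]' 
python3 -m pendant '[[[0,0,0.12],[0,0,0],40],[[0,0,0],[0,0,0],40]]' 
python3 - <<'E'
from h import *
d=get_image("scene")
for c,st in brass(d)[0]: print(c,st)
a=cv2.resize(d["img"][120:190,240:320],None,fx=7,fy=7,interpolation=2);cv2.imwrite("pics/g2.png",a[:,:,::-1])
E
```

```text
time_s: 10.35
ee_pos: [608.5, 39.9, 124.2]
eef_rot: [0.645, 0.753, 0.085, -0.099]
contact_force: [-0.0, 0.3, -1.3]
finger_gap: 0.478
grasp_force: 61.0
time_s: 10.55
ee_pos: [608.2, 41.0, 119.4]
eef_rot: [0.645, 0.753, 0.085, -0.099]
contact_force: [-0.4, -0.9, -0.2]
finger_gap: 0.478
grasp_force: 61.0
time_s: 10.75
ee_pos: [608.0, 41.9, 115.9]
eef_rot: [0.645, 0.753, 0.085, -0.099]
contact_force: [0.7, -0.1, -0.7]
finger_gap: 0.483
grasp_force: 61.0
[276.5 165.2] [9, 9, 58]
[224.  192.6] [9, 7, 48]
[234.8 212.5] [7, 7, 37]
```

View pics/g2.png

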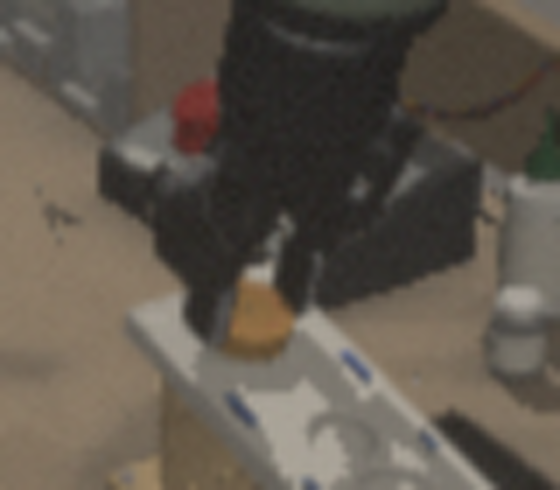

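The disc now sits just above the deck near (276,165), looking flat. Letting go.

```bash
python3 -m pendant '[[[0,0,0],[0,0,0],70],[[0,0,0],[0,0,0],70],[[0,0,0],[0,0,0],70],[[0,0,0],[0,0,0],70],[[0,0,0],[0,0,0],70],[[0,0,-0.8],[0,0,0],70],[[0,0,-0.9],[0,0,0],70],[[0,0,-0.9],[0,0,0],70],[[0,0,-0.9],[0,0,0],70],[[0,0,0],[0,0,0],70]]'
cat >> h.py <<'E'
HOL={"h24":(617.9,-22.2,67.9),"h34":(624.2,-63.1,56.8),"h44":(632.4,-116.1,42.4),"h54":(641.6,-175.9,26.2)}
def look():
    n=np.array([.04,-.256,.966])
    for k in("top","scene"):
        d=get_image(k)
        for c,st in brass(d)[0]:
            print(k,c,st,"bench",onz(d,*c,12 if k=="top" else 8.5)[:2],end=" ")
            for h,p in HOL.items():
                q=proj(d,np.array(p)+n*(7 if k=="top" else 5))
                if np.abs(q-c).max()<5: print(h,(c-q).round(1),end=" ")
            print()
E
python3 -c "
from h import *
look()"
```

```text
time_s: 11.8
ee_pos: [613.9, 13.7, 221.1]
eef_rot: [0.645, 0.753, 0.086, -0.097]
contact_force: [-0.5, -0.5, -0.2]
finger_gap: 0.699
grasp_force: 0.0
top [246.7 181. ] [15, 4, 26] bench [564.493  42.42 ] 
top [233.1 211.2] [9, 9, 67] bench [448.815  96.335] 
scene [223.9 192.7] [9, 7, 48] bench [444.59   91.451] 
scene [309.1 202.9] [13, 10, 75] bench [660.903 -78.962] h44 [-0.2  1.5] 
scene [234.8 212.5] [7, 7, 34] bench [434.267 -22.754]
```

The 44 mm disc is lodged in hole_51, with a scene offset of about 1 px. Next is the 34 mm disc.

```bash
python3 - <<'E'
from h import *
plan(((447.5,94.5,200),Rdown()),((447.5,94.5,29),Rdown()))
E
```

```text
at [612.501  14.929 218.014] t 11.9 gap 0.6978193933238125 F [-0.3 -0.  -0.5]
turn [ 0.01 -2.5   0.  ] 3 x [ 0.003 -0.833  0.001] | shift [ 3.463 -5.029  0.6  ] 6 x [ 0.577 -0.838  0.1  ] -> [447.5  94.5 200. ]
turn [0. 0. 0.] 0 x [0. 0. 0.] | shift [0.  0.  5.7] 7 x [0.    0.    0.814] -> [447.5  94.5  29. ]
```

```bash
python3 -m pendant '[[[0,0,0],[0,-0.833,0],75],[[0,0,0],[0,-0.833,0],75],[[0,0,0],[0,-0.834,0],75],[[0.577,-0.838,0.1],[0,0,0],75],[[0.577,-0.838,0.1],[0,0,0],75],[[0.577,-0.838,0.1],[0,0,0],75],[[0.577,-0.838,0.1],[0,0,0],75],[[0.577,-0.838,0.1],[0,0,0],75],[[0.577,-0.838,0.1],[0,0,0],75],[[0,0,0],[0,0,0],75],[[0,0,0],[0,0,0],75]]'
python3 -c "
from h import *
look();plan(((447.5,94.5,30),Rdown()))"
```

```text
time_s: 13.0
ee_pos: [447.0, 94.9, 199.4]
eef_rot: [0.65, 0.76, -0.0, -0.0]
contact_force: [1.2, 0.0, 0.6]
finger_gap: 0.748
grasp_force: 0.0
top [288.7 160.7] [12, 12, 99] bench [ 640.686 -121.307] h44 [ 0.1 -0.7] 
top [263.2 213.6] [7, 6, 34] bench [437.838 -19.237] 
scene [224.  192.7] [9, 7, 49] bench [444.882  91.307] 
scene [310.  202.6] [13, 11, 102] bench [664.305 -78.836] h44 [0.7 1.2] 
scene [234.8 212.6] [7, 7, 35] bench [434.072 -23.212] 
at [447.901  94.261 199.502] t 13.1 gap 0.7522878724771518 F [-0.9  0.1  0.3]
turn [-0.  0.  0.] 1 x [-0.     0.003  0.001] | shift [ 0.01  -0.012  5.65 ] 7 x [ 0.001 -0.002  0.807] -> [447.5  94.5  30. ]
```

```bash
python3 -m pendant '[[[0,0,0.9],[0,0,0],75],[[0,0,0.9],[0,0,0],75],[[0,0,0.9],[0,0,0],75],[[0,0,0.9],[0,0,0],75],[[0,0,0.9],[0,0,0],75],[[0,0,0.7],[0,0,0],75],[[0,0,0.45],[0,0,0],75],[[0,0,0],[0,0,0],75]]'
python3 -m pendant '[[[0,0,0],[0,0,0],40],[[0,0,0],[0,0,0],30],[[0,0,0],[0,0,0],30],[[0,0,0],[0,0,0],30],[[0,0,0],[0,0,0],30],[[0,0,0],[0,0,0],30],[[0,0,0],[0,0,0],30],[[0,0,0],[0,0,0],30]]' 60
python3 -c "
from h import *
look()
E=np.array([606.8,49.4,87.3]);n=-Rramp()[:,2]
plan(((447.5,94.5,205),Rdown()),(E+n*60,Rramp()),(E+n*30,Rramp()))"
```

```text
time_s: 13.9
ee_pos: [447.1, 93.6, 28.5]
eef_rot: [0.651, 0.759, -0.001, -0.001]
contact_force: [0.1, 0.2, 0.4]
finger_gap: 0.75
grasp_force: 0.0
time_s: 14.7
ee_pos: [448.0, 94.4, 31.3]
eef_rot: [0.651, 0.759, 0.001, 0.0]
contact_force: [-1.6, -2.0, 10.1]
finger_gap: 0.359
grasp_force: 58.5
top [288.7 160.7] [12, 12, 99] bench [ 640.686 -121.307] h44 [ 0.1 -0.7] 
top [246.2 181. ] [11, 3, 12] bench [564.524  44.352] 
top [263.2 213.6] [7, 6, 34] bench [437.838 -19.237] 
scene [224.9 192.6] [7, 8, 42] bench [447.721  90.563] 
scene [310.  202.6] [13, 11, 101] bench [664.305 -78.836] h44 [0.7 1.2] 
scene [234.8 213.3] [6, 7, 26] bench [432.706 -26.411] 
at [448.025  94.388  31.307] t 14.8 gap 0.3623288505762172 F [-1.2 -2.2  9.5]
turn [ 0.02 -0.   -0.  ] 1 x [ 0.016 -0.001 -0.   ] | shift [ 0.006 -0.017 -5.79 ] 7 x [ 0.001 -0.002 -0.827] -> [447.5  94.5 205. ]
turn [0.  2.5 0. ] 3 x [0.    0.833 0.   ] | shift [-3.235  5.018  1.195] 6 x [-0.539  0.836  0.199] -> [609.2  34.1 145.3]
turn [0. 0. 0.] 0 x [0. 0. 0.] | shift [-0.  0.  1.] 2 x [-0.   0.   0.5] -> [608.   41.7 116.3]
```

```bash
python3 -m pendant '[[[0,0,-0.2],[0,0,0],30],[[0,0,-0.9],[0,0,0],30],[[0,0,-0.9],[0,0,0],30],[[0,0,-0.9],[0,0,0],30],[[0,0,-0.9],[0,0,0],30],[[0,0,-0.9],[0,0,0],30],[[0,0,-0.9],[0,0,0],30],[[0,0,-0.2],[0,0,0],30]]' 60
python3 -m pendant '[[[0,0,0],[0,0.833,0],30],[[0,0,0],[0,0.833,0],30],[[0,0,0],[0,0.834,0],30],[[-0.539,0.836,0.199],[0,0,0],30],[[-0.539,0.836,0.199],[0,0,0],30],[[-0.539,0.836,0.199],[0,0,0],30],[[-0.539,0.836,0.199],[0,0,0],30],[[-0.539,0.836,0.199],[0,0,0],30],[[-0.539,0.836,0.199],[0,0,0],30],[[0,0,0],[0,0,0],30],[[0,0,0],[0,0,0],30]]'
python3 -c "
from h import *
look()
E=np.array([606.8,49.4,87.3]);n=-Rramp()[:,2]
plan((E+n*32,Rramp()))"
```

```text
time_s: 15.6
ee_pos: [448.3, 94.7, 207.3]
eef_rot: [0.651, 0.759, 0.002, 0.001]
contact_force: [-0.6, 0.3, -0.7]
finger_gap: 0.356
grasp_force: 59.5
time_s: 16.7
ee_pos: [608.7, 33.9, 144.0]
eef_rot: [0.645, 0.753, 0.085, -0.099]
contact_force: [0.5, 0.9, -1.2]
finger_gap: 0.358
grasp_force: 59.6
top [243.5 166.4] [4, 8, 25] bench [621.443  54.04 ] 
scene [277.9 158.6] [5, 8, 28] bench [715.549 219.293] 
scene [309.9 202.9] [13, 10, 78] bench [663.131 -80.059] h44 [0.6 1.5] 
scene [234.9 212.6] [7, 7, 36] bench [434.34  -23.344] 
at [608.461  34.424 144.755] t 16.8 gap 0.3550977529743932 F [ 0.  -0.6 -0.2]
turn [-0. -0.  0.] 1 x [-0.004 -0.003  0.005] | shift [-0.011  0.022  0.913] 2 x [-0.006  0.011  0.457] -> [608.1  41.2 118.2]
```

```bash
python3 -m pendant '[[[0,0.01,0.5],[0,0,0],30],[[0,0.01,0.4],[0,0,0],30],[[0,0,0],[0,0,0],30],[[0,0,0],[0,0,0],30]]'
python3 -m pendant '[[[0,0,0],[0,0,0],60],[[0,0,0],[0,0,0],60],[[0,0,0],[0,0,0],60],[[0,0,0],[0,0,0],60],[[0,0,0],[0,0,0],60],[[0,0,-0.8],[0,0,0],60],[[0,0,-0.9],[0,0,0],60],[[0,0,-0.9],[0,0,0],60],[[0,0,-0.9],[0,0,0],60],[[0,0,0],[0,0,0],60]]'
python3 -c "
from h import *
look()
plan(((436.3,-20.5,200),Rdown()),((436.3,-20.5,33),Rdown()))"
```

```text
time_s: 17.2
ee_pos: [608.3, 41.3, 118.1]
eef_rot: [0.645, 0.753, 0.085, -0.099]
contact_force: [0.1, 0.1, -0.1]
finger_gap: 0.357
grasp_force: 74.0
time_s: 18.2
ee_pos: [614.2, 12.9, 223.3]
eef_rot: [0.645, 0.753, 0.086, -0.097]
contact_force: [0.7, -0.5, -0.4]
finger_gap: 0.602
grasp_force: 0.0
top [246.5 180.9] [12, 3, 17] bench [564.893  43.187] 
scene [298.3 190.5] [10, 8, 48] bench [668.004  -4.096] h34 [0.7 1.4] 
scene [310.7 202.5] [13, 11, 81] bench [666.557 -79.344] h44 [1.4 1.1] 
scene [234.9 212.6] [7, 7, 36] bench [434.34  -23.344] 
at [612.861  14.188 220.14 ] t 18.3 gap 0.5976766763223561 F [-0.4 -0.2 -0.5]
turn [ 0.01 -2.5   0.  ] 3 x [ 0.003 -0.833  0.001] | shift [-0.242 -5.993  0.671] 7 x [-0.035 -0.856  0.096] -> [436.3 -20.5 200. ]
turn [0. 0. 0.] 0 x [0. 0. 0.] | shift [0.    0.    5.567] 7 x [0.    0.    0.795] -> [436.3 -20.5  33. ]
```

The 34 mm disc is in hole_41. Next is the 24 mm disc.

```bash
python3 -m pendant '[[[0,0,0],[0,-0.833,0],60],[[0,0,0],[0,-0.833,0],60],[[0,0,0],[0,-0.834,0],60],[[-0.035,-0.856,0.096],[0,0,0],60],[[-0.035,-0.856,0.096],[0,0,0],60],[[-0.035,-0.856,0.096],[0,0,0],60],[[-0.035,-0.856,0.096],[0,0,0],60],[[-0.035,-0.856,0.096],[0,0,0],60],[[-0.035,-0.856,0.096],[0,0,0],60],[[-0.035,-0.856,0.096],[0,0,0],60],[[0,0,0],[0,0,0],60],[[0,0,0],[0,0,0],60]]'
python3 -c "
from h import *
look()
plan(((436.3,-20.5,33),Rdown()))"
```

```text
time_s: 19.5
ee_pos: [436.0, -20.3, 199.4]
eef_rot: [0.651, 0.76, -0.0, -0.0]
contact_force: [0.8, 0.7, 0.2]
finger_gap: 0.599
grasp_force: 0.0
top [288.7 160.7] [12, 12, 99] bench [ 640.686 -121.307] h44 [ 0.1 -0.7] 
top [275.  162.6] [9, 8, 61] bench [634.184 -68.168] h34 [ 0.3 -0.7] 
top [244.7 181.2] [10, 4, 16] bench [563.844  50.16 ] 
scene [298.3 190.6] [10, 8, 47] bench [667.688  -4.606] h34 [0.7 1.5] 
scene [310.  202.7] [13, 11, 103] bench [664.006 -79.29 ] h44 [0.7 1.3] 
scene [234.8 212.3] [7, 6, 34] bench [434.659 -21.836] 
at [436.739 -20.307 199.487] t 19.6 gap 0.5949603863373049 F [ 0.9 -0.   0.2]
turn [-0.    0.    0.01] 1 x [-0.001  0.002  0.008] | shift [-0.004 -0.015  5.55 ] 7 x [-0.001 -0.002  0.793] -> [436.3 -20.5  33. ]
```

```bash
python3 -m pendant '[[[0,0,0.9],[0,0,0],60],[[0,0,0.9],[0,0,0],60],[[0,0,0.9],[0,0,0],60],[[0,0,0.9],[0,0,0],60],[[0,0,0.9],[0,0,0],60],[[0,0,0.7],[0,0,0],60],[[0,0,0.35],[0,0,0],60],[[0,0,0],[0,0,0],60]]'
python3 -m pendant '[[[0,0,0],[0,0,0],30],[[0,0,0],[0,0,0],20],[[0,0,0],[0,0,0],20],[[0,0,0],[0,0,0],20],[[0,0,0],[0,0,0],20],[[0,0,0],[0,0,0],20],[[0,0,0],[0,0,0],20],[[0,0,0],[0,0,0],20]]' 60
python3 -c "
from h import *
look()
E=np.array([606.8,49.4,87.3]);n=-Rramp()[:,2]
plan(((436.5,-20.5,205),Rdown()),(E+n*60,Rramp()),(E+n*33,Rramp()))"
```

```text
time_s: 20.4
ee_pos: [436.0, -20.7, 32.1]
eef_rot: [0.651, 0.759, -0.001, -0.001]
contact_force: [0.7, -0.5, 0.3]
finger_gap: 0.6
grasp_force: 0.0
time_s: 21.2
ee_pos: [436.9, -20.5, 34.3]
eef_rot: [0.651, 0.759, 0.001, 0.001]
contact_force: [-1.7, -0.9, 9.3]
finger_gap: 0.229
grasp_force: 58.4
top [288.7 160.7] [12, 12, 99] bench [ 640.686 -121.307] h44 [ 0.1 -0.7] 
top [275.  162.6] [9, 8, 61] bench [634.184 -68.168] h34 [ 0.3 -0.7] 
scene [298.3 190.7] [10, 8, 51] bench [667.372  -5.116] h34 [0.7 1.6] 
scene [310.  202.5] [13, 11, 104] bench [664.603 -78.382] h44 [0.7 1.1] 
scene [236.1 212.8] [4, 6, 17] bench [437.164 -25.843] 
at [436.862 -20.538  34.33 ] t 21.3 gap 0.2335616710043534 F [-0.4 -0.3 10.2]
turn [0.02 0.   0.  ] 1 x [0.017 0.001 0.003] | shift [ 0.003 -0.012 -5.689] 7 x [ 0.    -0.002 -0.813] -> [436.5 -20.5 205. ]
turn [0.  2.5 0. ] 3 x [0.    0.833 0.   ] | shift [0.37  5.966 2.161] 7 x [0.053 0.852 0.309] -> [609.2  34.1 145.3]
turn [0. 0. 0.] 0 x [0. 0. 0.] | shift [-0.   0.   0.9] 1 x [-0.   0.   0.9] -> [608.1  41.  119.2]
```

```bash
python3 -m pendant '[[[0,0,-0.2],[0,0,0],20],[[0,0,-0.9],[0,0,0],20],[[0,0,-0.9],[0,0,0],20],[[0,0,-0.9],[0,0,0],20],[[0,0,-0.9],[0,0,0],20],[[0,0,-0.9],[0,0,0],20],[[0,0,-0.9],[0,0,0],20]]' 60
python3 -m pendant '[[[0,0,0],[0,0.833,0],20],[[0,0,0],[0,0.833,0],20],[[0,0,0],[0,0.834,0],20],[[0.053,0.852,0.309],[0,0,0],20],[[0.053,0.852,0.309],[0,0,0],20],[[0.053,0.852,0.309],[0,0,0],20],[[0.053,0.852,0.309],[0,0,0],20],[[0.053,0.852,0.309],[0,0,0],20],[[0.053,0.852,0.309],[0,0,0],20],[[0.053,0.852,0.309],[0,0,0],20],[[0,0,0],[0,0,0],20],[[0,0,0],[0,0,0],20]]'
python3 -c "
from h import *
look()
E=np.array([606.8,49.4,87.3]);n=-Rramp()[:,2]
plan((E+n*36,Rramp()))"
```

```text
time_s: 22.0
ee_pos: [436.0, -20.6, 203.2]
eef_rot: [0.651, 0.759, 0.0, 0.0]
contact_force: [0.4, 0.2, -1.0]
finger_gap: 0.23
grasp_force: 58.7
time_s: 23.2
ee_pos: [608.7, 34.2, 141.8]
eef_rot: [0.645, 0.753, 0.085, -0.099]
contact_force: [-1.1, -0.9, 0.2]
finger_gap: 0.229
grasp_force: 58.8
scene [298.7 190.9] [9, 7, 34] bench [667.914  -6.712] h34 [1.1 1.8] 
scene [310.3 203. ] [13, 11, 82] bench [663.947 -81.06 ] h44 [1.  1.6] 
at [608.4    33.721 142.163] t 23.3 gap 0.22826245635296766 F [-0.2  0.1  0.2]
turn [0. 0. 0.] 1 x [0.002 0.002 0.001] | shift [0.033 0.027 0.702] 1 x [0.033 0.027 0.702] -> [608.2  40.2 122.1]
```

```bash
python3 -m pendant '[[[0.03,0.03,0.4],[0,0,0],20],[[0,0,0.3],[0,0,0],20],[[0,0,0],[0,0,0],20],[[0,0,0],[0,0,0],20]]'
python3 -m pendant '[[[0,0,0],[0,0,0],45],[[0,0,0],[0,0,0],45],[[0,0,0],[0,0,0],45],[[0,0,0],[0,0,0],45],[[0,0,0],[0,0,0],45],[[0,0,-0.8],[0,0,0],50],[[0,0,-0.9],[0,0,0],50],[[0,0,-0.9],[0,0,0],50],[[0,0,-0.9],[0,0,0],50],[[0,0,0],[0,0,0],50]]'
python3 -c "
from h import *
look()
plan(((590,190,180),Rdown()))"
```

```text
time_s: 23.7
ee_pos: [608.5, 40.3, 121.0]
eef_rot: [0.645, 0.753, 0.085, -0.099]
contact_force: [-0.6, -0.2, -1.3]
finger_gap: 0.227
grasp_force: 84.5
time_s: 24.7
ee_pos: [614.4, 12.2, 226.1]
eef_rot: [0.645, 0.753, 0.086, -0.097]
contact_force: [0.2, -0.8, -0.2]
finger_gap: 0.504
grasp_force: 0.0
top [245.  181.2] [11, 4, 21] bench [563.825  49.   ] 
scene [289.6 181.5] [6, 4, 20] bench [671.026  56.817] h24 [0.5 1.4] 
scene [298.2 190.6] [10, 8, 55] bench [667.394  -4.462] h34 [0.6 1.5] 
scene [311.  202.4] [12, 11, 86] bench [667.694 -79.302] h44 [1.7 1. ] 
at [613.007  13.521 223.036] t 24.8 gap 0.5027053396838231 F [ 0.2 -0.6  0.4]
turn [ 0.01 -2.5   0.  ] 3 x [ 0.002 -0.833  0.001] | shift [5.931 0.142 1.435] 7 x [0.847 0.02  0.205] -> [590 190 180]
```

```bash
python3 -m pendant '[[[0.8,0,0.2],[0,0,0],50],[[0.8,0,0.2],[0,0,0],50],[[0.8,0,0.2],[0,0,0],50],[[0.8,0,0.2],[0,0,0],50],[[0.8,0,0.2],[0,0,0],50],[[0.8,0,0.2],[0,0,0],50],[[0,0,0],[0,0,0],50],[[0,0,0],[0,0,0],50]]'
python3 - <<'E'
from h import *
look()
t,s=get_image("top"),get_image("scene")
a=cv2.resize(t["img"][140:185,225:320],None,fx=4,fy=4,interpolation=2);b=cv2.resize(s["img"][145:235,250:345],None,fx=4,fy=4,interpolation=2)
o=np.zeros((360,760,3),np.uint8);o[:180,:380]=a;o[:,380:]=b
a=cv2.resize(t["img"][175:215,150:200],None,fx=4,fy=4,interpolation=2);o[190:350,:200]=a
cv2.imwrite("pics/k.png",o[:,:,::-1])
E
```

```text
time_s: 25.6
ee_pos: [589.7, 160.6, 224.4]
eef_rot: [0.645, 0.753, 0.084, -0.099]
contact_force: [-0.5, 0.3, -0.5]
finger_gap: 0.501
grasp_force: 0.0
top [288.7 160.7] [12, 12, 99] bench [ 640.686 -121.307] h44 [ 0.1 -0.7] 
top [275.1 162.7] [9, 9, 62] bench [633.788 -68.548] h34 [ 0.4 -0.6] 
top [264.1 164.5] [6, 6, 26] bench [627.497 -25.854] h24 [ 0.3 -0.3] 
scene [288.6 181.8] [5, 5, 12] bench [666.984  56.647] h24 [-0.5  1.7] 
scene [298.3 190.6] [10, 8, 53] bench [667.688  -4.606] h34 [0.7 1.5] 
scene [310.  202.7] [13, 11, 107] bench [664.006 -79.29 ] h44 [0.7 1.3]
```

View pics/k.png

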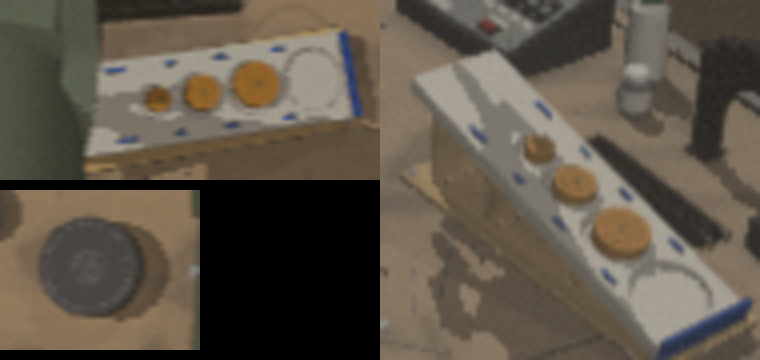

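All three discs are lodged: top crop shows them at (157,98), (203,92) and (254,84), and the 61 mm hole is empty. The 54 mm disc is absent. Now I'll measure the stand precisely and plan the pick of the 44.

```bash
python3 - <<'E'
from h import *
for k,c0 in(("top",(172,194)),("scene",(219,157))):
    d=get_image(k);h=cv2.cvtColor(d["img"],cv2.COLOR_RGB2HSV);print(h[c0[1],c0[0]],h[c0[1]+5,c0[0]+15],h[c0[1]-5,c0[0]-18])
    m=((h[...,1]<60)&(h[...,2]<115)).astype(np.uint8);m=cv2.morphologyEx(m,2,np.ones((2,2)))
    n,l,st,ce=cv2.connectedComponentsWithStats(m);i=l[c0[1],c0[0]];print(k,ce[i],st[i]);ct=max(cv2.findContours((l==i).astype(np.uint8),0,1)[0],key=len);print(cv2.fitEllipse(ct))
    for z in(15,30):print(z,onz(d,*ce[i],z))
    print("guess bounds",[ [proj(d,(519+48*np.cos(a),326+48*np.sin(a),z)) .round(1).tolist() for a in np.arange(4)*np.pi/2] for z in(0,30)])
HD=np.array(HOL["h44"]);up=Rramp()[:,0];n=-Rramp()[:,2];p=HD-3*up
plan((p+n*100,Rramp()),(p+n*31,Rramp()))
E
```

```text
[19 24 86] [17 85 90] [ 16  88 127]
top [173.085 194.65 ] [161 183  25  24 494]
((173.0843505859375, 194.6460418701172), (23.715087890625, 24.66176414489746), 95.55099487304688)
15 [516.066 326.972  15.   ]
30 [515.266 323.341  30.   ]
guess bounds [[[174.2, 181.8], [162.0, 194.3], [174.3, 206.4], [186.5, 193.9]], [[172.4, 181.1], [159.8, 193.9], [172.4, 206.3], [184.9, 193.5]]]
[20 20 78] [ 17  66 132] [ 17  66 135]
scene [220.321 154.465] [207 139  26  30 551]
((220.3581085205078, 154.44447326660156), (23.77130126953125, 29.275339126586914), 23.844402313232422)
15 [527.227 336.208  15.   ]
30 [517.514 308.684  30.   ]
guess bounds [[[231.1, 156.9], [215.1, 154.3], [207.6, 162.1], [224.1, 165.0]], [[230.7, 150.0], [214.6, 147.4], [207.0, 155.1], [223.7, 157.8]]]
at [590.312 159.487 225.134] t 25.9 gap 0.49920976236484876 F [-0.3 -0.2  0. ]
turn [ 0.    0.   -0.01] 1 x [ 0.     0.002 -0.008] | shift [-10.653  -0.019   0.145] 12 x [-0.888 -0.002  0.012] -> [ 636.8 -144.5  138.2]
turn [0. 0. 0.] 0 x [0. 0. 0.] | shift [-0.   0.   2.3] 3 x [-0.     0.     0.767] -> [ 634.1 -126.9   71.6]
```

```bash
python3 -m pendant '[[[-0.888,0,0.012],[0,0,0],75],[[-0.888,0,0.012],[0,0,0],75],[[-0.888,0,0.012],[0,0,0],75],[[-0.888,0,0.012],[0,0,0],75],[[-0.888,0,0.012],[0,0,0],75],[[-0.888,0,0.012],[0,0,0],75],[[-0.888,0,0.012],[0,0,0],75],[[-0.888,0,0.012],[0,0,0],75],[[-0.888,0,0.012],[0,0,0],75],[[-0.888,0,0.012],[0,0,0],75],[[-0.888,0,0.012],[0,0,0],75],[[-0.888,0,0.012],[0,0,0],75]]'
python3 -m pendant '[[[0,0,0],[0,0,0],75],[[0,0,0.7],[0,0,0],75],[[0,0,0.7],[0,0,0],75],[[0,0,0.5],[0,0,0],75],[[0,0,0],[0,0,0],75],[[0,0,0],[0,0,0],75]]'
python3 - <<'E'
from h import *
HD=np.array(HOL["h44"]);up=Rramp()[:,0];n=-Rramp()[:,2];p=HD-3*up
look()
plan((p+n*31,Rramp()))
d=get_image("scene")
a=cv2.resize(d["img"][160:240,270:350],None,fx=6,fy=6,interpolation=2);cv2.imwrite("pics/l.png",a[:,:,::-1])
E
```

```text
time_s: 27.1
ee_pos: [637.3, -145.3, 138.0]
eef_rot: [0.645, 0.753, 0.085, -0.099]
contact_force: [0.4, 0.1, 0.6]
finger_gap: 0.751
grasp_force: 0.0
time_s: 27.7
ee_pos: [635.2, -129.4, 83.7]
eef_rot: [0.645, 0.753, 0.085, -0.099]
contact_force: [-0.6, -1.4, 0.8]
finger_gap: 0.751
grasp_force: 0.0
top [288.7 160.7] [12, 12, 102] bench [ 640.686 -121.307] h44 [ 0.1 -0.7] 
top [275.  162.6] [9, 8, 61] bench [634.184 -68.168] h34 [ 0.3 -0.7] 
top [264.3 164.4] [6, 6, 29] bench [627.873 -26.635] h24 [ 0.5 -0.4] 
top [245.9 181.1] [11, 3, 17] bench [564.156  45.517] 
scene [289.5 181.8] [6, 5, 21] bench [669.731  55.293] h24 [0.4 1.7] 
scene [295.7 190.9] [5, 7, 19] bench [659.121  -2.38 ] h34 [-1.9  1.8] 
scene [311.2 203.1] [11, 11, 84] bench [666.154 -82.746] h44 [1.9 1.7] 
at [ 635.574 -129.738   84.338] t 27.8 gap 0.7477921351660475 F [-0.4  0.2  0.5]
turn [0.01 0.01 0.  ] 1 x [0.011 0.007 0.002] | shift [-0.012 -0.035  0.437] 1 x [-0.012 -0.035  0.437] -> [ 634.1 -126.9   71.6]
```

View pics/l.png

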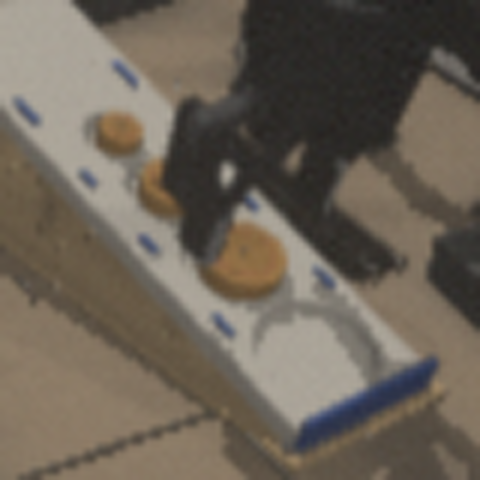

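The fingers straddle the 44 disc (crop (245,258)). Descend and close.

```bash
python3 -m pendant '[[[-0.01,-0.03,0.4],[0,0,0],75],[[0,0,0],[0,0,0],75],[[0,0,0],[0,0,0],60],[[0,0,0],[0,0,0],40],[[0,0,0],[0,0,0],40],[[0,0,0],[0,0,0],40],[[0,0,0],[0,0,0],40],[[0,0,0],[0,0,0],40],[[0,0,0],[0,0,0],40]]' 60
python3 - <<'E'
from h import *
HD=np.array(HOL["h44"]);n=-Rramp()[:,2];s=sense();v=np.array(s["ee_pos"])-HD;print(Rramp().T@v)
look()
plan((np.array(s["ee_pos"])+n*110,Rramp()),((530,326.5,200),Rdown()),((517.5,326.5,130),Rdown()))
E
```

```text
time_s: 28.75
ee_pos: [634.6, -127.3, 72.6]
eef_rot: [0.645, 0.753, 0.085, -0.098]
contact_force: [2.0, -2.7, 8.2]
finger_gap: 0.398
grasp_force: 3.9
[ -3.191   0.453 -32.165]
top [287.8 160.7] [11, 10, 75] bench [ 640.745 -117.826] h44 [-0.8 -0.7] 
top [275.1 162.6] [9, 8, 60] bench [634.177 -68.555] h34 [ 0.4 -0.7] 
top [264.3 164.4] [6, 6, 29] bench [627.873 -26.635] h24 [ 0.5 -0.4] 
top [245.4 181. ] [10, 3, 14] bench [564.575  47.444] 
scene [289.6 181.8] [6, 5, 22] bench [670.036  55.143] h24 [0.5 1.7] 
scene [296.1 190.7] [5, 8, 27] bench [660.918  -1.936] h34 [-1.5  1.6] 
scene [312.1 204.1] [7, 10, 48] bench [665.672 -88.469] h44 [2.8 2.7] 
at [ 634.577 -127.305   72.639] t 28.85 gap 0.3971126317564071 F [ 1.7 -1.4  7.7]
turn [0.02 0.01 0.  ] 1 x [0.019 0.011 0.002] | shift [ 0.     0.001 -3.667] 5 x [ 0.     0.    -0.733] -> [ 638.9 -155.4  178.9]
turn [-0.  -2.5 -0. ] 3 x [-0.    -0.833 -0.   ] | shift [16.431 -1.131 -0.704] 19 x [ 0.865 -0.06  -0.037] -> [530.  326.5 200. ]
turn [0. 0. 0.] 0 x [0. 0. 0.] | shift [ 0.064 -0.412  2.333] 3 x [ 0.021 -0.137  0.778] -> [517.5 326.5 130. ]
```

The fingers closed past 44 mm (gap 0.40, low grip), so the tips rode over the top edge. They stand higher than I assumed. Reopening and going about 9 mm lower.

```bash
python3 -m pendant '[[[0,0,0],[0,0,0],75],[[0,0,0],[0,0,0],75],[[0,0,0],[0,0,0],75],[[0,0,0],[0,0,0],75],[[0,0,0],[0,0,0],75]]' 60
python3 -c "
from h import *
look()"
python3 -m pendant '[[[0,0,0.15],[0,0,0],75],[[0,0,0.15],[0,0,0],75],[[0,0,0],[0,0,0],75],[[0,0,0],[0,0,0],75]]' 60
```

```text
time_s: 29.35
ee_pos: [633.7, -126.6, 71.6]
eef_rot: [0.645, 0.753, 0.085, -0.099]
contact_force: [0.0, -0.5, 0.4]
finger_gap: 0.751
grasp_force: 0.0
top [288.5 161. ] [10, 11, 91] bench [ 639.53  -120.509] h44 [-0.1 -0.4] 
top [275.  162.6] [9, 8, 61] bench [634.184 -68.168] h34 [ 0.3 -0.7] 
top [264.3 164.4] [6, 6, 29] bench [627.873 -26.635] h24 [ 0.5 -0.4] 
scene [289.3 181.6] [6, 5, 21] bench [669.78  56.71] h24 [0.2 1.5] 
scene [310.9 203.5] [11, 11, 84] bench [664.127 -84.138] h44 [1.6 2.1] 
time_s: 29.85
ee_pos: [633.3, -124.3, 62.7]
eef_rot: [0.645, 0.753, 0.085, -0.099]
contact_force: [-0.5, -0.0, 1.1]
finger_gap: 0.752
grasp_force: 0.0
```

```bash
python3 -m pendant '[[[0,0,0],[0,0,0],60],[[0,0,0],[0,0,0],50],[[0,0,0],[0,0,0],40],[[0,0,0],[0,0,0],40],[[0,0,0],[0,0,0],40],[[0,0,0],[0,0,0],40]]' 40
python3 - <<'E'
from h import *
HD=np.array(HOL["h44"]);s=sense();print(Rramp().T@(np.array(s["ee_pos"])-HD));look()
E
```

```text
time_s: 30.45
ee_pos: [634.0, -125.0, 64.1]
eef_rot: [0.645, 0.753, 0.085, -0.098]
contact_force: [-1.2, -3.1, 11.9]
finger_gap: 0.489
grasp_force: 42.3
[ -3.149   0.198 -23.308]
top [287.9 160.9] [9, 11, 78] bench [ 639.959 -118.197] h44 [-0.7 -0.5] 
top [275.  162.6] [9, 8, 61] bench [634.184 -68.168] h34 [ 0.3 -0.7] 
top [264.3 164.4] [6, 6, 29] bench [627.873 -26.635] h24 [ 0.5 -0.4] 
scene [289.5 181.8] [6, 5, 21] bench [669.731  55.293] h24 [0.4 1.7] 
scene [295.1 190.1] [3, 6, 15] bench [659.858   2.586] h34 [-2.5  1. ] 
scene [312.1 203.7] [9, 11, 68] bench [666.864 -86.677] h44 [2.8 2.3]
```

```bash
python3 -m pendant '[[[0,0,-0.3],[0,0,0],40],[[0,0,-0.6],[0,0,0],40],[[0,0,-0.8],[0,0,0],40],[[0,0,-0.8],[0,0,0],40],[[0,0,-0.8],[0,0,0],40],[[0,0,-0.8],[0,0,0],40],[[0,0,0],[0,-0.833,0],40],[[0,0,0],[0,-0.833,0],40],[[0,0,0],[0,-0.834,0],40],[[0,0,0],[0,0,0],40],[[0,0,0],[0,0,0],40]]' 60
python3 - <<'E'
from h import *
look();plan(((530,326.5,200),Rdown()),((517.5,326.5,90),Rdown()),((517.5,326.5,59),Rdown()))
E
```

```text
time_s: 31.65
ee_pos: [638.3, -155.3, 182.0]
eef_rot: [0.65, 0.76, 0.001, -0.001]
contact_force: [-0.2, 0.5, 0.1]
finger_gap: 0.485
grasp_force: 60.7
top [275.  162.6] [9, 9, 62] bench [634.184 -68.168] h34 [ 0.3 -0.7] 
top [264.3 164.4] [6, 6, 29] bench [627.873 -26.635] h24 [ 0.5 -0.4] 
top [248.1 180.9] [9, 3, 14] bench [564.792  37.004] 
scene [324.6 174.2] [11, 11, 81] bench [806.539  44.491] 
scene [289.5 181.7] [6, 5, 22] bench [670.061  55.851] h24 [0.4 1.6] 
scene [298.2 190.5] [10, 8, 52] bench [667.71   -3.951] h34 [0.6 1.4] 
at [ 638.093 -156.776  181.86 ] t 31.75 gap 0.4755926127889908 F [ 0.3 -0.6 -0.4]
turn [-0.   -0.01 -0.01] 1 x [-0.002 -0.014 -0.011] | shift [16.471 -1.096 -0.605] 19 x [ 0.867 -0.058 -0.032] -> [530.  326.5 200. ]
turn [0. 0. 0.] 0 x [0. 0. 0.] | shift [ 0.064 -0.412  3.667] 5 x [ 0.013 -0.082  0.733] -> [517.5 326.5  90. ]
turn [0. 0. 0.] 0 x [0. 0. 0.] | shift [0.    0.    1.033] 2 x [0.    0.    0.517] -> [517.5 326.5  59. ]
```

```bash
python3 -m pendant '[[[0.867,-0.058,-0.03],[0,0,0],40],[[0.867,-0.058,-0.03],[0,0,0],40],[[0.867,-0.058,-0.03],[0,0,0],40],[[0.867,-0.058,-0.03],[0,0,0],40],[[0.867,-0.058,-0.03],[0,0,0],40],[[0.867,-0.058,-0.03],[0,0,0],40],[[0.867,-0.058,-0.03],[0,0,0],40],[[0.867,-0.058,-0.03],[0,0,0],40],[[0.867,-0.058,-0.03],[0,0,0],40],[[0.867,-0.058,-0.03],[0,0,0],40],[[0.867,-0.058,-0.03],[0,0,0],40]]' 60
python3 -m pendant '[[[0.867,-0.058,-0.03],[0,0,0],40],[[0.867,-0.058,-0.03],[0,0,0],40],[[0.867,-0.058,-0.03],[0,0,0],40],[[0.867,-0.058,-0.03],[0,0,0],40],[[0.867,-0.058,-0.03],[0,0,0],40],[[0.867,-0.058,-0.03],[0,0,0],40],[[0.867,-0.058,-0.03],[0,0,0],40],[[0.867,-0.058,-0.03],[0,0,0],40],[[0,0,0],[0,0,0],40],[[0,0,0],[0,0,0],40]]' 60
python3 - <<'E'
from h import *
look();plan(((517.5,326.5,90),Rdown()),((517.5,326.5,60),Rdown()))
d=get_image("scene");h=cv2.cvtColor(d["img"],cv2.COLOR_RGB2HSV)
m=((h[...,1]<60)&(h[...,2]<115)).astype(np.uint8)
for r in range(146,172,2): print(r,"".join(" #"[v] for v in m[r,195:245]))
E
```

```text
time_s: 32.85
ee_pos: [575.6, 123.9, 191.7]
eef_rot: [0.652, 0.759, 0.0, -0.001]
contact_force: [0.9, -0.4, -1.2]
finger_gap: 0.484
grasp_force: 60.7
time_s: 33.85
ee_pos: [530.3, 326.8, 198.7]
eef_rot: [0.651, 0.759, -0.0, -0.0]
contact_force: [-0.6, -0.0, 0.3]
finger_gap: 0.482
grasp_force: 60.7
top [275.  162.6] [9, 8, 61] bench [634.184 -68.168] h34 [ 0.3 -0.7] 
top [264.3 164.4] [6, 6, 29] bench [627.873 -26.635] h24 [ 0.5 -0.4] 
top [164.3 187.4] [6, 11, 55] bench [544.864 361.757] 
scene [220.  115.3] [9, 6, 43] bench [679.614 735.667] 
scene [289.5 181.5] [6, 4, 19] bench [670.721  56.967] h24 [0.4 1.4] 
scene [298.3 190.7] [10, 8, 53] bench [667.372  -5.116] h34 [0.7 1.6] 
at [530.644 325.88  198.87 ] t 33.95 gap 0.4797675931967265 F [-0.  -0.1 -0.9]
turn [-0.    0.   -0.02] 1 x [-0.004  0.002 -0.019] | shift [ 0.087 -0.43   3.629] 5 x [ 0.017 -0.086  0.726] -> [517.5 326.5  90. ]
turn [0. 0. 0.] 0 x [0. 0. 0.] | shift [0. 0. 1.] 2 x [0.  0.  0.5] -> [517.5 326.5  60. ]
146                     ##############                
148                  #################                
150              ######################               
152             #########################             
154            ##########################             
156            #########################              
158             #########################             
160            ##########################             
162             ########################              
164               ################### #               
166                     ##### ## # #                  
168                           ## ##                   
170                          #            # ##
```

```bash
python3 - <<'E'
from h import *
T=get_image("top");d=get_image("scene")
for c in((517.5,326.5),(519,326),(517,330)):
    for k in(T,d):
        q=np.array([proj(k,(c[0]+48*np.cos(a),c[1]+48*np.sin(a),z)) for z in(0,30) for a in np.linspace(0,6.28,60)]);print(c,q.min(0).round(1),q.max(0).round(1))
h=cv2.cvtColor(d["img"],cv2.COLOR_RGB2HSV)
print(h[154,203:236,1:].tolist());print(h[156:172,220,1:].tolist())
E
python3 -m pendant '[[[0.017,-0.086,0.726],[0,0,0],40],[[0.017,-0.086,0.726],[0,0,0],40],[[0.017,-0.086,0.726],[0,0,0],40],[[0.017,-0.086,0.726],[0,0,0],40],[[0.017,-0.086,0.726],[0,0,0],40],[[0,0,0],[0,0,0],40],[[0,0,0],[0,0,0],40]]'
```

```text
(517.5, 326.5) [159.7 181.5] [186.4 206.8]
(517.5, 326.5) [205.9 146.9] [231.6 165.6]
(519, 326) [159.9 181.1] [186.5 206.4]
(519, 326) [206.3 146.9] [232.  165.6]
(517, 330) [158.8 181.7] [185.5 206.9]
(517, 330) [205.4 146.6] [231.1 165.2]
[[63, 134], [65, 134], [63, 130], [43, 94], [19, 80], [11, 92], [20, 78], [17, 77], [17, 75], [16, 78], [17, 75], [17, 74], [13, 76], [14, 73], [16, 79], [13, 77], [6, 79], [13, 76], [17, 76], [13, 77], [13, 76], [20, 75], [23, 77], [17, 76], [16, 78], [9, 85], [16, 80], [27, 76], [58, 105], [66, 131], [68, 135], [67, 133], [67, 134]]
[[13, 77], [10, 76], [21, 74], [24, 64], [27, 56], [33, 62], [28, 64], [24, 65], [27, 66], [27, 67], [61, 83], [57, 85], [60, 85], [58, 109], [60, 114], [57, 111]]
time_s: 34.8
ee_pos: [517.2, 327.6, 90.5]
eef_rot: [0.651, 0.759, -0.0, 0.0]
contact_force: [0.2, -0.1, 1.2]
finger_gap: 0.478
grasp_force: 60.8
```

```bash
python3 -m pendant '[[[-0.02,0,0.5],[0,0,0],40],[[0,0,0.4],[0,0,0],40],[[0,0,0],[0,0,0],40],[[0,0,0],[0,0,0],40]]' 40
python3 -m pendant '[[[0,0,0.06],[0,0,0],40],[[0,0,0],[0,0,0],40],[[0,0,0],[0,0,0],40]]' 40
python3 -m pendant '[[[0,0,0.06],[0,0,0],40],[[0,0,0],[0,0,0],40],[[0,0,0],[0,0,0],40]]' 40
```

```text
time_s: 35.2
ee_pos: [516.9, 327.3, 62.9]
eef_rot: [0.651, 0.759, -0.0, 0.0]
contact_force: [-1.2, -0.1, -0.6]
finger_gap: 0.48
grasp_force: 60.8
time_s: 35.5
ee_pos: [516.9, 327.5, 61.4]
eef_rot: [0.651, 0.759, 0.0, 0.0]
contact_force: [1.0, 0.2, -0.8]
finger_gap: 0.485
grasp_force: 60.8
time_s: 35.8
ee_pos: [516.8, 327.4, 59.3]
eef_rot: [0.651, 0.759, -0.0, 0.0]
contact_force: [-0.0, -0.9, -1.5]
finger_gap: 0.481
grasp_force: 60.8
```

```bash
python3 -m pendant '[[[0,0,0.04],[0,0,0],40],[[0,0,0],[0,0,0],40],[[0,0,0],[0,0,0],40]]' 
python3 -m pendant '[[[0,0,0.04],[0,0,0],40],[[0,0,0],[0,0,0],40],[[0,0,0],[0,0,0],40]]'
```

```text
time_s: 36.1
ee_pos: [517.0, 327.5, 58.6]
eef_rot: [0.651, 0.759, 0.0, -0.0]
contact_force: [-2.9, -1.2, 7.6]
finger_gap: 0.48
grasp_force: 61.7
time_s: 36.4
ee_pos: [517.0, 327.5, 58.4]
eef_rot: [0.651, 0.759, 0.0, -0.0]
contact_force: [-8.3, -4.5, 28.2]
finger_gap: 0.478
grasp_force: 63.8
```

```bash
python3 -m pendant '[[[0,0,-0.05],[0,0,0],40],[[0,0,0],[0,0,0],60],[[0,0,0],[0,0,0],60],[[0,0,0],[0,0,0],60],[[0,0,0],[0,0,0],60],[[0,0,-0.3],[0,0,0],60],[[0,0,-0.8],[0,0,0],60],[[0,0,-0.9],[0,0,0],60],[[0,0,-0.9],[0,0,0],60],[[0,0,-0.9],[0,0,0],60],[[0,0,-0.5],[0,0,0],60]]'
python3 - <<'E'
from h import *
HD=np.array(HOL["h34"]);up=Rramp()[:,0];n=-Rramp()[:,2];p=HD-3*up
look();plan(((600,80,200),Rdown()),(p+n*90,Rramp()),(p+n*25,Rramp()))
E
```

```text
time_s: 37.5
ee_pos: [517.4, 327.7, 190.0]
eef_rot: [0.651, 0.759, 0.001, 0.0]
contact_force: [0.3, -0.1, 0.5]
finger_gap: 0.6
grasp_force: 0.0
top [275.  162.6] [9, 8, 61] bench [634.184 -68.168] h34 [ 0.3 -0.7] 
top [264.3 164.4] [6, 6, 29] bench [627.873 -26.635] h24 [ 0.5 -0.4] 
top [247.4 180.9] [9, 3, 13] bench [564.836  39.709] 
top [171.1 194. ] [12, 11, 111] bench [518.864 335.388] 
scene [217.8 151.3] [11, 8, 61] bench [532.3   377.894] 
scene [289.5 181.8] [6, 5, 22] bench [669.731  55.293] h24 [0.4 1.7] 
scene [298.3 190.6] [10, 8, 49] bench [667.688  -4.606] h34 [0.7 1.5] 
at [517.521 327.905 189.591] t 37.6 gap 0.5966992635221543 F [0.5 0.7 0.1]
turn [ 0.03 -0.02  0.  ] 1 x [ 0.025 -0.016  0.002] | shift [-8.587  1.453 -0.347] 10 x [-0.859  0.145 -0.035] -> [600  80 200]
turn [0.  2.5 0. ] 3 x [0.    0.833 0.   ] | shift [-6.008  0.067  0.359] 7 x [-0.858  0.01   0.051] -> [628.2 -89.  143. ]
turn [0. 0. 0.] 0 x [0. 0. 0.] | shift [0.    0.    2.167] 3 x [0.    0.    0.722] -> [625.6 -72.4  80.2]
```

```bash
python3 -m pendant '[[[-0.859,0.145,-0.035],[0,0,0],65],[[-0.859,0.145,-0.035],[0,0,0],65],[[-0.859,0.145,-0.035],[0,0,0],65],[[-0.859,0.145,-0.035],[0,0,0],65],[[-0.859,0.145,-0.035],[0,0,0],65],[[-0.859,0.145,-0.035],[0,0,0],65],[[-0.859,0.145,-0.035],[0,0,0],65],[[-0.859,0.145,-0.035],[0,0,0],65],[[-0.859,0.145,-0.035],[0,0,0],65],[[-0.859,0.145,-0.035],[0,0,0],65]]'
python3 -m pendant '[[[0,0,0],[0,0.833,0],65],[[0,0,0],[0,0.833,0],65],[[0,0,0],[0,0.834,0],65],[[-0.858,0.01,0.051],[0,0,0],65],[[-0.858,0.01,0.051],[0,0,0],65],[[-0.858,0.01,0.051],[0,0,0],65],[[-0.858,0.01,0.051],[0,0,0],65],[[-0.858,0.01,0.051],[0,0,0],65],[[-0.858,0.01,0.051],[0,0,0],65],[[-0.858,0.01,0.051],[0,0,0],65],[[0,0,0],[0,0,0],65],[[0,0,0],[0,0,0],65]]'
python3 - <<'E'
from h import *
HD=np.array(HOL["h34"]);up=Rramp()[:,0];n=-Rramp()[:,2];p=HD-3*up
look();plan((p+n*25,Rramp()))
d=get_image("top");c=brass(d)[0]
for q,_ in c:
  if q[0]<200: print("on stand",onz(d,*q,42.5))
d=get_image("scene");c=brass(d)[0]
for q,_ in c:
  if q[0]<240: print("on stand",onz(d,*q,38))
E
```

```text
time_s: 38.6
ee_pos: [599.1, 78.4, 197.0]
eef_rot: [0.651, 0.759, -0.001, -0.0]
contact_force: [0.2, -0.0, 0.3]
finger_gap: 0.652
grasp_force: 0.0
time_s: 39.8
ee_pos: [627.1, -89.6, 139.8]
eef_rot: [0.646, 0.752, 0.085, -0.1]
contact_force: [0.1, 0.5, 0.3]
finger_gap: 0.65
grasp_force: 0.0
top [275.  162.6] [9, 8, 61] bench [634.184 -68.168] h34 [ 0.3 -0.7] 
top [166.2 165. ] [12, 11, 107] bench [631.984 354.374] 
top [264.3 164.4] [6, 6, 29] bench [627.873 -26.635] h24 [ 0.5 -0.4] 
top [245.8 181. ] [12, 3, 18] bench [564.55   45.898] 
scene [242.8 149.6] [10, 7, 48] bench [627.012 347.765] 
scene [289.5 181.7] [6, 5, 22] bench [670.061  55.851] h24 [0.4 1.6] 
scene [298.2 190.6] [10, 8, 53] bench [667.394  -4.462] h34 [0.6 1.5] 
at [627.454 -88.44  140.651] t 39.9 gap 0.6512305187599673 F [0.2 0.1 0.2]
turn [-0.01 -0.01  0.01] 1 x [-0.007 -0.007  0.008] | shift [-0.001  0.022  2.087] 3 x [-0.     0.007  0.696] -> [625.6 -72.4  80.2]
on stand [627.817 346.407  42.5  ]
```

The 44 disc was knocked off the stand and now lies on the bench near (630,351). The largest has to go down first, so I'll check its surroundings and fetch it.

```bash
python3 - <<'E'
from h import *
t,s=get_image("top"),get_image("scene")
a=cv2.resize(t["img"][130:210,135:200],None,fx=5,fy=5,interpolation=2);b=cv2.resize(s["img"][110:190,195:275],None,fx=5,fy=5,interpolation=2)
cv2.imwrite("pics/m.png",np.hstack([a,b])[:,:,::-1])
plan(((631,300,200),Rdown()),((631,352,200),Rdown(YAW+np.radians(60))),((631,352,27),Rdown(YAW+np.radians(60))))
E
```

```text
at [627.691 -88.7   141.15 ] t 40.1 gap 0.647172862615929 F [0.2 0.2 0.6]
turn [ 0.   -2.5   0.01] 3 x [ 0.    -0.834  0.004] | shift [12.787  2.091 -1.962] 15 x [ 0.852  0.139 -0.131] -> [631 300 200]
turn [  0.   0. -10.] 12 x [ 0.     0.    -0.833] | shift [0.627 1.616 0.   ] 2 x [0.313 0.808 0.   ] -> [631 352 200]
turn [0. 0. 0.] 0 x [0. 0. 0.] | shift [0.    0.    5.767] 7 x [0.    0.    0.824] -> [631 352  27]
```

View pics/m.png

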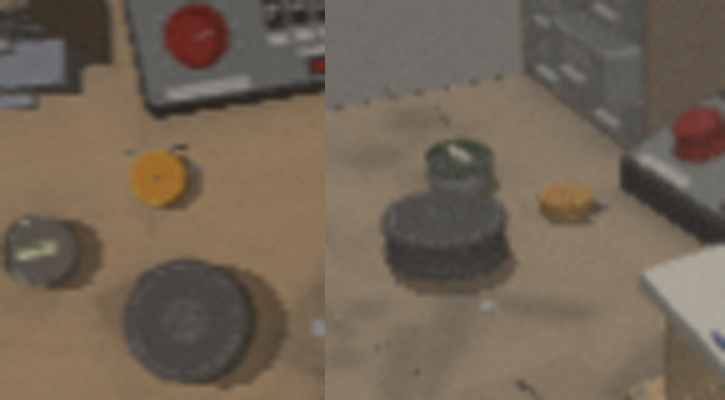

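The disc lies flat on the bench at top crop (160,178), clear of the stand, the pot and the control box. Fetching it.

```bash
python3 -m pendant '[[[0,0,0],[0,-0.833,0],75],[[0,0,0],[0,-0.833,0],75],[[0,0,0],[0,-0.834,0],75],[[0.852,0.139,-0.131],[0,0,0],75],[[0.852,0.139,-0.131],[0,0,0],75],[[0.852,0.139,-0.131],[0,0,0],75],[[0.852,0.139,-0.131],[0,0,0],75],[[0.852,0.139,-0.131],[0,0,0],75],[[0.852,0.139,-0.131],[0,0,0],75],[[0.852,0.139,-0.131],[0,0,0],75],[[0.852,0.139,-0.131],[0,0,0],75],[[0.852,0.139,-0.131],[0,0,0],75]]'
python3 -m pendant '[[[0.852,0.139,-0.131],[0,0,0],75],[[0.852,0.139,-0.131],[0,0,0],75],[[0.852,0.139,-0.131],[0,0,0],75],[[0.852,0.139,-0.131],[0,0,0],75],[[0.852,0.139,-0.131],[0,0,0],75],[[0.852,0.139,-0.131],[0,0,0],75]]'
python3 -m pendant '[[[0,0,0],[0,0,-0.834],75],[[0,0,0],[0,0,-0.834],75],[[0,0,0],[0,0,-0.834],75],[[0,0,0],[0,0,-0.834],75],[[0,0,0],[0,0,-0.834],75],[[0,0,0],[0,0,-0.834],75],[[0,0,0],[0,0,-0.834],75],[[0,0,0],[0,0,-0.834],75],[[0,0,0],[0,0,-0.834],75],[[0,0,0],[0,0,-0.834],75],[[0,0,0],[0,0,-0.834],75],[[0,0,0],[0,0,-0.834],75]]'
python3 - <<'E'
from h import *
look()
plan(((631,351.5,90),Rdown(YAW+np.radians(60))),((631,351.5,26),Rdown(YAW+np.radians(60))))
E
```

```text
time_s: 41.3
ee_pos: [629.2, 145.2, 176.7]
eef_rot: [0.65, 0.76, 0.0, -0.0]
contact_force: [-0.6, 0.5, 0.0]
finger_gap: 0.755
grasp_force: 0.0
time_s: 41.9
ee_pos: [630.3, 300.6, 200.3]
eef_rot: [0.65, 0.76, 0.0, -0.0]
contact_force: [0.1, 0.1, 0.5]
finger_gap: 0.749
grasp_force: 0.0
time_s: 43.1
ee_pos: [630.4, 299.4, 200.1]
eef_rot: [0.181, 0.983, 0.0, 0.0]
contact_force: [0.2, 0.4, 0.3]
finger_gap: 0.747
grasp_force: 0.0
top [275.1 162.4] [9, 8, 54] bench [634.957 -68.57 ] h34 [ 0.4 -0.9] 
top [264.3 164.2] [6, 6, 26] bench [628.652 -26.648] h24 [ 0.5 -0.6] 
top [169.2 166.7] [6, 7, 32] bench [625.142 342.69 ] 
scene [242.6 149.5] [10, 6, 47] bench [626.66  348.926] 
scene [297.9 190.9] [9, 7, 31] bench [665.569  -5.557] h34 [0.3 1.8] 
at [630.491 299.259 200.117] t 43.2 gap 0.7498656368512304 F [ 0.2 -0.5  0.5]
turn [ 0.   -0.    0.03] 1 x [ 0.004 -0.002  0.029] | shift [0.614 1.63  3.671] 5 x [0.123 0.326 0.734] -> [631.  351.5  90. ]
turn [0. 0. 0.] 0 x [0. 0. 0.] | shift [0.    0.    2.133] 3 x [0.    0.    0.711] -> [631.  351.5  26. ]
```

```bash
python3 -m pendant '[[[0.3,0.82,0],[0,0,0],75],[[0.31,0.82,0],[0,0,0],75],[[0,0,0.9],[0,0,0],75],[[0,0,0.9],[0,0,0],75],[[0,0,0.9],[0,0,0],75],[[0,0,0.9],[0,0,0],75],[[0,0,0.9],[0,0,0],75],[[0,0,0.7],[0,0,0],75],[[0,0,0.4],[0,0,0],75],[[0,0,0.13],[0,0,0],75],[[0,0,0],[0,0,0],75],[[0,0,0],[0,0,0],75]]'
python3 -m pendant '[[[0,0,0],[0,0,0],60],[[0,0,0],[0,0,0],45],[[0,0,0],[0,0,0],40],[[0,0,0],[0,0,0],40],[[0,0,0],[0,0,0],40],[[0,0,0],[0,0,0],40],[[0,0,0],[0,0,0],40]]' 40
python3 - <<'E'
from h import *
look()
d=get_image("scene");h=brass(d)[1][138:162,228:258]
for r in h: print("".join(" #"[v//255] for v in r))
plan(((517,327,150),Rdown(YAW+np.radians(60))),((517,327,63),Rdown(YAW+np.radians(60))))
E
```

```text
time_s: 44.4
ee_pos: [631.9, 351.8, 29.2]
eef_rot: [0.184, 0.983, 0.0, 0.001]
contact_force: [0.5, -0.2, 0.4]
finger_gap: 0.752
grasp_force: 0.0
time_s: 45.1
ee_pos: [631.8, 351.7, 29.0]
eef_rot: [0.184, 0.983, 0.0, 0.0]
contact_force: [-1.5, -0.4, 7.1]
finger_gap: 0.488
grasp_force: 40.0
top [275.1 162.6] [9, 8, 60] bench [634.177 -68.555] h34 [ 0.4 -0.7] 
top [264.3 164.4] [6, 6, 29] bench [627.873 -26.635] h24 [ 0.5 -0.4] 
scene [289.5 181.8] [6, 5, 20] bench [669.731  55.293] h24 [0.4 1.7] 
scene [298.1 190.7] [9, 8, 53] bench [666.785  -4.827] h34 [0.5 1.6] 
                              
                              
                              
                              
                              
                              
                              
                              
                              
                              
           ##                 
          ###                 
           ##                 
                              
                              
                              
                              
                              
                              
                              
                              
                              
                              
                              
at [631.835 351.726  29.012] t 45.25 gap 0.4907096311111776 F [-2.  -0.3  6. ]
turn [0.01 0.01 0.01] 1 x [0.01  0.007 0.008] | shift [ 3.271 -2.153 -4.033] 5 x [ 0.654 -0.431 -0.807] -> [517 327 150]
turn [0. 0. 0.] 0 x [0. 0. 0.] | shift [0.  0.  2.9] 4 x [0.    0.    0.725] -> [517 327  63]
```

```bash
python3 -m pendant '[[[0,0,-0.3],[0,0,0],40],[[0,0,-0.9],[0,0,0],40],[[0,0,-0.9],[0,0,0],40],[[0,0,-0.9],[0,0,0],40],[[0.654,-0.431,0],[0,0,0],40],[[0.654,-0.431,0],[0,0,0],40],[[0.654,-0.431,0],[0,0,0],40],[[0.654,-0.431,0],[0,0,0],40],[[0.654,-0.431,0],[0,0,0],40],[[0,0,0],[0,0,0],40],[[0,0,0],[0,0,0],40]]' 60
python3 - <<'E'
from h import *
plan(((517,327,61.5),Rdown(YAW+np.radians(60))))
E
```

```text
time_s: 46.35
ee_pos: [516.7, 326.9, 118.8]
eef_rot: [0.183, 0.983, 0.0, 0.0]
contact_force: [0.1, 0.5, -0.7]
finger_gap: 0.484
grasp_force: 60.7
at [516.746 326.868 118.846] t 46.35 gap 0.48394952873926217 F [ 0.1  0.5 -0.7]
turn [0.01 0.   0.01] 1 x [0.009 0.005 0.013] | shift [-0.006  0.007  1.912] 3 x [-0.002  0.002  0.637] -> [517.  327.   61.5]
```

```bash
python3 -m pendant '[[[0,0,0.7],[0,0,0],40],[[0,0,0.7],[0,0,0],40],[[0,0,0.45],[0,0,0],40],[[0,0,0],[0,0,0],40],[[0,0,0],[0,0,0],40]]'
python3 -m pendant '[[[0,0,0.05],[0,0,0],40],[[0,0,0],[0,0,0],40],[[0,0,0],[0,0,0],40]]'
python3 -m pendant '[[[0,0,0.04],[0,0,0],40],[[0,0,0],[0,0,0],40],[[0,0,0],[0,0,0],40]]'
```

```text
time_s: 46.85
ee_pos: [517.1, 326.5, 62.9]
eef_rot: [0.184, 0.983, -0.0, 0.0]
contact_force: [-1.0, -0.0, -1.6]
finger_gap: 0.48
grasp_force: 60.7
time_s: 47.15
ee_pos: [516.8, 326.7, 61.5]
eef_rot: [0.183, 0.983, 0.0, 0.0]
contact_force: [0.5, -0.3, -0.6]
finger_gap: 0.48
grasp_force: 60.7
time_s: 47.45
ee_pos: [516.6, 326.6, 59.9]
eef_rot: [0.183, 0.983, -0.0, 0.0]
contact_force: [0.7, 0.4, 0.3]
finger_gap: 0.483
grasp_force: 60.7
```

Just above contact; one more small step, then release and retreat.

```bash
python3 -m pendant '[[[0,0,0.02],[0,0,0],40],[[0,0,0],[0,0,0],40],[[0,0,0],[0,0,0],65],[[0,0,0],[0,0,0],65],[[0,0,0],[0,0,0],65],[[0,0,0],[0,0,0],65],[[0,0,-0.2],[0,0,0],65],[[0,0,-0.8],[0,0,0],65],[[0,0,-0.9],[0,0,0],65],[[0,0,-0.9],[0,0,0],65],[[0,0,-0.9],[0,0,0],65],[[0,0,-0.9],[0,0,0],65]]'
python3 -m pendant '[[[0,0,0],[0,0,0.834],65],[[0,0,0],[0,0,0.834],65],[[0,0,0],[0,0,0.834],65],[[0,0,0],[0,0,0.834],65],[[0,0,0],[0,0,0.834],65],[[0,0,0],[0,0,0.834],65],[[0,0,0],[0,0,0.834],65],[[0,0,0],[0,0,0.834],65],[[0,0,0],[0,0,0.834],65],[[0,0,0],[0,0,0.834],65],[[0,0,0],[0,0,0.834],65],[[0,0,0],[0,0,0.834],65]]'
python3 - <<'E'
from h import *
HD=np.array(HOL["h34"]);up=Rramp()[:,0];n=-Rramp()[:,2];p=HD-3*up
look();plan(((600,80,200),Rdown()),(p+n*90,Rramp()),(p+n*25,Rramp()))
E
```

```text
time_s: 48.65
ee_pos: [516.5, 326.5, 198.9]
eef_rot: [0.183, 0.983, 0.0, 0.0]
contact_force: [-0.1, 0.3, -0.5]
finger_gap: 0.647
grasp_force: 0.0
time_s: 49.85
ee_pos: [516.5, 326.6, 197.7]
eef_rot: [0.652, 0.758, 0.0, -0.0]
contact_force: [0.5, -0.5, 0.7]
finger_gap: 0.649
grasp_force: 0.0
top [275.  162.6] [9, 8, 61] bench [634.184 -68.168] h34 [ 0.3 -0.7] 
top [264.3 164.4] [6, 6, 29] bench [627.873 -26.635] h24 [ 0.5 -0.4] 
top [171.4 194.4] [12, 12, 114] bench [517.297 334.227] 
scene [217.6 151.6] [10, 8, 61] bench [530.663 375.797] 
scene [289.6 181.7] [6, 5, 19] bench [670.366  55.7  ] h24 [0.5 1.6] 
scene [298.3 190.6] [10, 8, 51] bench [667.688  -4.606] h34 [0.7 1.5] 
at [516.442 326.694 197.548] t 49.95 gap 0.6492685169116683 F [ 0.1 -0.1 -0.6]
turn [ 0.   -0.   -0.01] 1 x [ 0.001 -0.    -0.011] | shift [-8.552  1.494 -0.082] 10 x [-0.855  0.149 -0.008] -> [600  80 200]
turn [0.  2.5 0. ] 3 x [0.    0.833 0.   ] | shift [-6.008  0.067  0.359] 7 x [-0.858  0.01   0.051] -> [628.2 -89.  143. ]
turn [0. 0. 0.] 0 x [0. 0. 0.] | shift [0.    0.    2.167] 3 x [0.    0.    0.722] -> [625.6 -72.4  80.2]
```

```bash
python3 -m pendant '[[[-0.855,0.149,-0.01],[0,0,0],65],[[-0.855,0.149,-0.01],[0,0,0],65],[[-0.855,0.149,-0.01],[0,0,0],65],[[-0.855,0.149,-0.01],[0,0,0],65],[[-0.855,0.149,-0.01],[0,0,0],65],[[-0.855,0.149,-0.01],[0,0,0],65],[[-0.855,0.149,-0.01],[0,0,0],65],[[-0.855,0.149,-0.01],[0,0,0],65],[[-0.855,0.149,-0.01],[0,0,0],65],[[-0.855,0.149,-0.01],[0,0,0],65]]'
python3 -m pendant '[[[0,0,0],[0,0.833,0],65],[[0,0,0],[0,0.833,0],65],[[0,0,0],[0,0.834,0],65],[[-0.858,0.01,0.051],[0,0,0],65],[[-0.858,0.01,0.051],[0,0,0],65],[[-0.858,0.01,0.051],[0,0,0],65],[[-0.858,0.01,0.051],[0,0,0],65],[[-0.858,0.01,0.051],[0,0,0],65],[[-0.858,0.01,0.051],[0,0,0],65],[[-0.858,0.01,0.051],[0,0,0],65],[[0,0,0],[0,0,0],65],[[0,0,0],[0,0,0],65]]'
python3 - <<'E'
from h import *
HD=np.array(HOL["h34"]);up=Rramp()[:,0];n=-Rramp()[:,2];p=HD-3*up
look();plan((p+n*25,Rramp()))
d=get_image("top");
for q,_ in brass(d)[0]:
  if q[0]<200: print("on stand",onz(d,*q,42.5))
d=get_image("scene")
for q,_ in brass(d)[0]:
  if q[0]<240: print("on stand",onz(d,*q,38))
E
```

```text
time_s: 50.95
ee_pos: [600.3, 78.9, 200.6]
eef_rot: [0.65, 0.76, 0.0, 0.0]
contact_force: [0.2, -0.7, 0.1]
finger_gap: 0.649
grasp_force: 0.0
time_s: 52.15
ee_pos: [628.2, -89.3, 143.3]
eef_rot: [0.645, 0.753, 0.085, -0.099]
contact_force: [-0.2, 0.1, -1.1]
finger_gap: 0.649
grasp_force: 0.0
top [275.  162.6] [9, 8, 61] bench [634.184 -68.168] h34 [ 0.3 -0.7] 
top [264.3 164.4] [6, 6, 29] bench [627.873 -26.635] h24 [ 0.5 -0.4] 
top [171.4 194.4] [12, 12, 113] bench [517.297 334.227] 
scene [217.4 151.4] [10, 8, 57] bench [530.573 377.777] 
scene [289.4 181.6] [6, 4, 20] bench [670.085  56.559] h24 [0.3 1.5] 
scene [298.2 190.6] [10, 8, 52] bench [667.394  -4.462] h34 [0.6 1.5] 
at [628.435 -88.064 143.635] t 52.25 gap 0.6510786543273448 F [ 0.4  0.  -0.7]
turn [ 0.   -0.    0.02] 1 x [ 0.001 -0.005  0.022] | shift [-0.034 -0.012  2.181] 3 x [-0.011 -0.004  0.727] -> [625.6 -72.4  80.2]
on stand [515.646 326.702  42.5  ]
on stand [513.115 323.318  38.   ]
```

The 44 is centred on the stand. Now the 34: descend and grip.

```bash
python3 -m pendant '[[[-0.03,-0.01,0.7],[0,0,0],65],[[0,0,0.7],[0,0,0],65],[[0,0,0.5],[0,0,0],65],[[0,0,0.28],[0,0,0],65],[[0,0,0],[0,0,0],65],[[0,0,0],[0,0,0],65]]'
python3 -m pendant '[[[0,0,0],[0,0,0],50],[[0,0,0],[0,0,0],40],[[0,0,0],[0,0,0],28],[[0,0,0],[0,0,0],28],[[0,0,0],[0,0,0],28],[[0,0,0],[0,0,0],28],[[0,0,0],[0,0,0],28]]' 40
python3 - <<'E'
from h import *
HD=np.array(HOL["h34"]);s=sense();print(Rramp().T@(np.array(s["ee_pos"])-HD));look()
E
```

```text
time_s: 52.95
ee_pos: [625.9, -73.4, 80.4]
eef_rot: [0.645, 0.753, 0.085, -0.099]
contact_force: [0.1, -1.1, 0.6]
finger_gap: 0.65
grasp_force: 0.0
time_s: 53.65
ee_pos: [626.0, -73.5, 80.7]
eef_rot: [0.645, 0.753, 0.085, -0.099]
contact_force: [-1.0, -1.7, 7.6]
finger_gap: 0.372
grasp_force: 39.0
[ -4.019   0.188 -25.87 ]
top [274.  162.9] [7, 9, 44] bench [633.081 -64.278] h34 [-0.7 -0.4] 
top [264.3 164.4] [6, 6, 29] bench [627.873 -26.635] h24 [ 0.5 -0.4] 
top [244.3 181.4] [9, 2, 14] bench [563.094  51.716] 
top [171.4 194.4] [12, 12, 113] bench [517.297 334.227] 
scene [217.6 151.3] [10, 8, 59] bench [531.591 378.244] 
scene [300.3 191.3] [6, 7, 29] bench [671.335 -11.048] h34 [2.7 2.2]
```

```bash
python3 -m pendant '[[[0,0,-0.3],[0,0,0],28],[[0,0,-0.6],[0,0,0],28],[[0,0,-0.8],[0,0,0],28],[[0,0,-0.8],[0,0,0],28],[[0,0,-0.8],[0,0,0],28],[[0,0,-0.7],[0,0,0],28],[[0,0,0],[0,-0.833,0],28],[[0,0,0],[0,-0.833,0],28],[[0,0,0],[0,-0.834,0],28],[[0,0,0],[0,0,0],28],[[0,0,0],[0,0,0],28]]' 60
python3 - <<'E'
from h import *
plan(((540,310,200),Rdown()),((516.5,325.8,110),Rdown()),((516.5,325.8,77),Rdown()))
E
```

```text
time_s: 54.85
ee_pos: [630.3, -103.4, 196.2]
eef_rot: [0.65, 0.76, 0.001, -0.001]
contact_force: [0.1, -0.4, -0.1]
finger_gap: 0.359
grasp_force: 59.5
at [ 630.348 -103.421  196.202] t 54.85 gap 0.3587361019626474 F [ 0.1 -0.4 -0.1]
turn [ 0.   -0.02  0.01] 1 x [ 0.    -0.017  0.01 ] | shift [14.079 -0.868 -0.127] 16 x [ 0.88  -0.054 -0.008] -> [540 310 200]
turn [0. 0. 0.] 0 x [0. 0. 0.] | shift [ 0.64  -0.694  3.   ] 4 x [ 0.16  -0.173  0.75 ] -> [516.5 325.8 110. ]
turn [0. 0. 0.] 0 x [0. 0. 0.] | shift [0.  0.  1.1] 2 x [0.   0.   0.55] -> [516.5 325.8  77. ]
```

```bash
python3 -m pendant '[[[0.88,-0.054,-0.01],[0,0,0],28],[[0.88,-0.054,-0.01],[0,0,0],28],[[0.88,-0.054,-0.01],[0,0,0],28],[[0.88,-0.054,-0.01],[0,0,0],28],[[0.88,-0.054,-0.01],[0,0,0],28],[[0.88,-0.054,-0.01],[0,0,0],28],[[0.88,-0.054,-0.01],[0,0,0],28],[[0.88,-0.054,-0.01],[0,0,0],28],[[0.88,-0.054,-0.01],[0,0,0],28],[[0.88,-0.054,-0.01],[0,0,0],28],[[0.88,-0.054,-0.01],[0,0,0],28],[[0.88,-0.054,-0.01],[0,0,0],28]]'
python3 -m pendant '[[[0.88,-0.054,-0.01],[0,0,0],28],[[0.88,-0.054,-0.01],[0,0,0],28],[[0.88,-0.054,-0.01],[0,0,0],28],[[0.88,-0.054,-0.01],[0,0,0],28],[[0.16,-0.173,0.75],[0,0,0],28],[[0.16,-0.173,0.75],[0,0,0],28],[[0.16,-0.173,0.75],[0,0,0],28],[[0.16,-0.173,0.75],[0,0,0],28],[[0,0,0],[0,0,0],28],[[0,0,0],[0,0,0],28],[[0,0,0],[0,0,0],28]]'
python3 - <<'E'
from h import *
look();plan(((516.5,325.8,76),Rdown()))
E
```

```text
time_s: 56.05
ee_pos: [562.8, 206.0, 199.6]
eef_rot: [0.652, 0.759, 0.0, -0.001]
contact_force: [-0.1, -0.5, -1.5]
finger_gap: 0.357
grasp_force: 59.5
time_s: 57.15
ee_pos: [517.8, 324.9, 111.9]
eef_rot: [0.651, 0.759, 0.001, 0.0]
contact_force: [-0.4, 0.8, -1.4]
finger_gap: 0.355
grasp_force: 59.5
top [264.3 164.4] [6, 6, 29] bench [627.873 -26.635] h24 [ 0.5 -0.4] 
top [246.  180.9] [12, 3, 15] bench [564.925  45.12 ] 
top [173.1 194. ] [7, 11, 66] bench [518.74  327.637] 
scene [218.2 139.3] [6, 6, 30] bench [573.538 481.731] 
scene [217.6 151.4] [11, 8, 59] bench [531.281 377.427] 
scene [289.6 181.6] [6, 4, 18] bench [670.696  56.258] h24 [0.5 1.5] 
at [517.44  325.144 111.724] t 57.25 gap 0.3555069678768151 F [-0.6 -0.  -1. ]
turn [ 0.01 -0.01 -0.01] 1 x [ 0.012 -0.009 -0.007] | shift [ 0.026 -0.028  1.191] 2 x [ 0.013 -0.014  0.595] -> [516.5 325.8  76. ]
```

```bash
python3 -m pendant '[[[0.02,-0.03,0.6],[0,0,0],28],[[0,0,0.5],[0,0,0],28],[[0,0,0.06],[0,0,0],28],[[0,0,0],[0,0,0],28],[[0,0,0],[0,0,0],28]]'
python3 -m pendant '[[[0,0,0.04],[0,0,0],28],[[0,0,0],[0,0,0],28],[[0,0,0],[0,0,0],28]]'
python3 -m pendant '[[[0,0,0.03],[0,0,0],28],[[0,0,0],[0,0,0],28],[[0,0,0],[0,0,0],28]]'
```

```text
time_s: 57.75
ee_pos: [515.9, 325.8, 76.3]
eef_rot: [0.651, 0.759, 0.0, 0.0]
contact_force: [0.1, 0.0, 0.3]
finger_gap: 0.366
grasp_force: 59.5
time_s: 58.05
ee_pos: [515.6, 325.9, 74.8]
eef_rot: [0.651, 0.759, 0.0, 0.0]
contact_force: [1.1, -0.0, -0.5]
finger_gap: 0.354
grasp_force: 59.5
time_s: 58.35
ee_pos: [515.8, 326.0, 74.1]
eef_rot: [0.651, 0.759, 0.0, 0.0]
contact_force: [-1.3, -0.7, 7.1]
finger_gap: 0.357
grasp_force: 60.5
```

```bash
python3 -m pendant '[[[0,0,-0.01],[0,0,0],28],[[0,0,0],[0,0,0],52],[[0,0,0],[0,0,0],52],[[0,0,0],[0,0,0],52],[[0,0,0],[0,0,0],52],[[0,0,-0.2],[0,0,0],52],[[0,0,-0.8],[0,0,0],52],[[0,0,-0.9],[0,0,0],52],[[0,0,-0.9],[0,0,0],52],[[0,0,-0.9],[0,0,0],52],[[0,0,-0.6],[0,0,0],52]]'
python3 - <<'E'
from h import *
HD=np.array(HOL["h24"]);up=Rramp()[:,0];n=-Rramp()[:,2];p=HD-3*up
look();plan(((600,80,200),Rdown()),(p+n*90,Rramp()),(p+n*26.5,Rramp()))
E
```

```text
time_s: 59.45
ee_pos: [516.0, 325.9, 205.3]
eef_rot: [0.651, 0.759, 0.001, 0.0]
contact_force: [0.3, -0.7, -0.5]
finger_gap: 0.519
grasp_force: 0.0
top [264.3 164.4] [6, 6, 29] bench [627.873 -26.635] h24 [ 0.5 -0.4] 
top [244.6 181.4] [8, 2, 13] bench [563.075  50.557] 
top [170.9 194.4] [11, 12, 105] bench [517.328 336.165] 
scene [217.5 150.3] [10, 10, 68] bench [534.349 386.631] 
scene [289.4 181.6] [6, 5, 20] bench [670.085  56.559] h24 [0.3 1.5] 
at [516.482 326.28  205.758] t 59.55 gap 0.5197679870123567 F [-0.7  1.1 -0.4]
turn [ 0.03 -0.02  0.  ] 1 x [ 0.031 -0.019  0.001] | shift [-8.539  1.495  0.192] 10 x [-0.854  0.15   0.019] -> [600  80 200]
turn [0.  2.5 0. ] 3 x [0.    0.833 0.   ] | shift [-4.58   0.068  0.358] 6 x [-0.763  0.011  0.06 ] -> [621.9 -48.1 154.1]
turn [0. 0. 0.] 0 x [0. 0. 0.] | shift [0.    0.    2.117] 3 x [0.    0.    0.706] -> [619.4 -31.8  92.7]
```

```bash
python3 -m pendant '[[[-0.854,0.15,0.02],[0,0,0],52],[[-0.854,0.15,0.02],[0,0,0],52],[[-0.854,0.15,0.02],[0,0,0],52],[[-0.854,0.15,0.02],[0,0,0],52],[[-0.854,0.15,0.02],[0,0,0],52],[[-0.854,0.15,0.02],[0,0,0],52],[[-0.854,0.15,0.02],[0,0,0],52],[[-0.854,0.15,0.02],[0,0,0],52],[[-0.854,0.15,0.02],[0,0,0],52],[[-0.854,0.15,0.02],[0,0,0],52]]'
python3 -m pendant '[[[0,0,0],[0,0.833,0],52],[[0,0,0],[0,0.833,0],52],[[0,0,0],[0,0.834,0],52],[[-0.763,0.011,0.06],[0,0,0],52],[[-0.763,0.011,0.06],[0,0,0],52],[[-0.763,0.011,0.06],[0,0,0],52],[[-0.763,0.011,0.06],[0,0,0],52],[[-0.763,0.011,0.06],[0,0,0],52],[[-0.763,0.011,0.06],[0,0,0],52],[[0,0,0],[0,0,0],52],[[0,0,0],[0,0,0],52]]'
python3 - <<'E'
from h import *
HD=np.array(HOL["h24"]);up=Rramp()[:,0];n=-Rramp()[:,2];p=HD-3*up
look();plan((p+n*26.5,Rramp()))
d=get_image("top")
for q,_ in brass(d)[0]:
  if q[0]<200: print("on stand",onz(d,*q,50))
E
```

```text
time_s: 60.55
ee_pos: [599.2, 78.5, 196.5]
eef_rot: [0.651, 0.759, -0.0, -0.0]
contact_force: [0.1, 0.3, -1.1]
finger_gap: 0.517
grasp_force: 0.0
time_s: 61.65
ee_pos: [620.8, -48.6, 150.4]
eef_rot: [0.645, 0.753, 0.085, -0.1]
contact_force: [0.6, 0.4, -0.2]
finger_gap: 0.52
grasp_force: 0.0
top [264.3 164.4] [6, 6, 29] bench [627.873 -26.635] h24 [ 0.5 -0.4] 
top [246.6 181.2] [12, 3, 19] bench [563.724  42.817] 
top [171.  194.4] [11, 12, 105] bench [517.322 335.777] 
scene [217.5 150.1] [10, 10, 58] bench [534.975 388.283] 
scene [289.5 181.5] [6, 4, 19] bench [670.721  56.967] h24 [0.4 1.4] 
at [621.048 -47.505 150.962] t 61.75 gap 0.5177110673311554 F [-0.3  0.4  0.2]
turn [-0.   -0.01  0.01] 1 x [-0.004 -0.005  0.01 ] | shift [0.004 0.025 2.011] 3 x [0.001 0.008 0.67 ] -> [619.4 -31.8  92.7]
on stand [515.264 326.359  50.   ]
```

```bash
python3 -m pendant '[[[0,0.02,0.7],[0,0,0],52],[[0,0,0.6],[0,0,0],52],[[0,0,0.45],[0,0,0],52],[[0,0,0.26],[0,0,0],52],[[0,0,0],[0,0,0],52],[[0,0,0],[0,0,0],52]]'
python3 -m pendant '[[[0,0,0],[0,0,0],40],[[0,0,0],[0,0,0],30],[[0,0,0],[0,0,0],15],[[0,0,0],[0,0,0],15],[[0,0,0],[0,0,0],15],[[0,0,0],[0,0,0],15],[[0,0,0],[0,0,0],15]]' 40
python3 - <<'E'
from h import *
HD=np.array(HOL["h24"]);s=sense();print(Rramp().T@(np.array(s["ee_pos"])-HD));look()
E
```

```text
time_s: 62.4
ee_pos: [619.6, -33.1, 93.2]
eef_rot: [0.645, 0.753, 0.085, -0.099]
contact_force: [-0.1, -0.2, 0.0]
finger_gap: 0.52
grasp_force: 0.0
time_s: 63.1
ee_pos: [619.7, -33.3, 93.5]
eef_rot: [0.645, 0.753, 0.085, -0.099]
contact_force: [-1.2, -0.2, 6.3]
finger_gap: 0.247
grasp_force: 38.9
[ -4.195   0.087 -27.605]
top [263.6 164.4] [5, 6, 18] bench [627.919 -23.925] h24 [-0.2 -0.4] 
top [246.  181.2] [14, 4, 23] bench [563.762  45.136] 
top [171.  194.4] [11, 12, 106] bench [517.322 335.777] 
scene [217.2 150. ] [9, 10, 53] bench [534.218 389.64 ]
```

```bash
python3 -m pendant '[[[0,0,-0.3],[0,0,0],15],[[0,0,-0.6],[0,0,0],15],[[0,0,-0.8],[0,0,0],15],[[0,0,-0.8],[0,0,0],15],[[0,0,-0.8],[0,0,0],15],[[0,0,-0.5],[0,0,0],15],[[0,0,0],[0,-0.833,0],15],[[0,0,0],[0,-0.833,0],15],[[0,0,0],[0,-0.834,0],15],[[0,0,0],[0,0,0],15],[[0,0,0],[0,0,0],15]]' 60
python3 - <<'E'
from h import *
plan(((540,310,200),Rdown()),((516.3,326,120),Rdown()),((516.3,326,91),Rdown()))
E
```

```text
time_s: 64.3
ee_pos: [623.8, -61.6, 202.9]
eef_rot: [0.65, 0.76, 0.0, -0.001]
contact_force: [-0.7, -0.4, -0.2]
finger_gap: 0.233
grasp_force: 58.7
at [623.754 -61.609 202.9  ] t 64.3 gap 0.23253560064880313 F [-0.7 -0.4 -0.2]
turn [-0.   -0.02  0.01] 1 x [-0.004 -0.017  0.011] | shift [12.668 -0.864  0.097] 15 x [ 0.845 -0.058  0.006] -> [540 310 200]
turn [0. 0. 0.] 0 x [0. 0. 0.] | shift [ 0.648 -0.699  2.667] 3 x [ 0.216 -0.233  0.889] -> [516.3 326.  120. ]
turn [0. 0. 0.] 0 x [0. 0. 0.] | shift [0.    0.    0.967] 2 x [0.    0.    0.483] -> [516.3 326.   91. ]
```

```bash
python3 -m pendant '[[[0.845,-0.058,0],[0,0,0],15],[[0.845,-0.058,0],[0,0,0],15],[[0.845,-0.058,0],[0,0,0],15],[[0.845,-0.058,0],[0,0,0],15],[[0.845,-0.058,0],[0,0,0],15],[[0.845,-0.058,0],[0,0,0],15],[[0.845,-0.058,0],[0,0,0],15],[[0.845,-0.058,0],[0,0,0],15],[[0.845,-0.058,0],[0,0,0],15],[[0.845,-0.058,0],[0,0,0],15],[[0.845,-0.058,0],[0,0,0],15],[[0.845,-0.058,0],[0,0,0],15]]'
python3 -m pendant '[[[0.845,-0.058,0],[0,0,0],15],[[0.845,-0.058,0],[0,0,0],15],[[0.845,-0.058,0],[0,0,0],15],[[0.216,-0.233,0.85],[0,0,0],15],[[0.216,-0.233,0.85],[0,0,0],15],[[0.216,-0.233,0.85],[0,0,0],15],[[0,0,0],[0,0,0],15],[[0,0,0],[0,0,0],15],[[0,0,0],[0,0,0],15]]'
python3 - <<'E'
from h import *
look();plan(((516.3,326,91),Rdown()))
E
```

```text
time_s: 65.5
ee_pos: [556.9, 235.0, 202.9]
eef_rot: [0.652, 0.759, 0.0, -0.001]
contact_force: [0.3, 0.3, -0.2]
finger_gap: 0.233
grasp_force: 58.7
time_s: 66.4
ee_pos: [517.6, 325.0, 127.8]
eef_rot: [0.651, 0.759, 0.001, 0.0]
contact_force: [0.1, -0.8, -0.3]
finger_gap: 0.234
grasp_force: 58.8
top [172.5 194.3] [8, 12, 71] bench [517.616 329.963] 
scene [217.6 150.1] [10, 10, 69] bench [535.332 388.107] 
at [517.155 325.326 127.61 ] t 66.5 gap 0.23163318088207455 F [ 0.2  0.6 -0.4]
turn [ 0.01 -0.01 -0.01] 1 x [ 0.014 -0.009 -0.008] | shift [ 0.027 -0.025  1.22 ] 2 x [ 0.013 -0.012  0.61 ] -> [516.3 326.   91. ]
```

```bash
python3 -m pendant '[[[0.02,-0.02,0.6],[0,0,0],15],[[0,0,0.5],[0,0,0],15],[[0,0,0.07],[0,0,0],15],[[0,0,0],[0,0,0],15],[[0,0,0],[0,0,0],15]]'
python3 -m pendant '[[[0,0,0.04],[0,0,0],15],[[0,0,0],[0,0,0],15],[[0,0,0],[0,0,0],15]]'
python3 -m pendant '[[[0,0,0.04],[0,0,0],15],[[0,0,0],[0,0,0],15],[[0,0,0],[0,0,0],15]]'
```

```text
time_s: 67.0
ee_pos: [515.8, 326.1, 91.8]
eef_rot: [0.651, 0.759, 0.0, 0.0]
contact_force: [-0.3, -0.4, -0.7]
finger_gap: 0.233
grasp_force: 58.8
time_s: 67.3
ee_pos: [515.5, 326.2, 90.3]
eef_rot: [0.651, 0.759, 0.0, 0.0]
contact_force: [0.4, -0.1, 0.1]
finger_gap: 0.233
grasp_force: 58.8
time_s: 67.6
ee_pos: [515.5, 326.2, 88.9]
eef_rot: [0.651, 0.759, 0.0, 0.0]
contact_force: [-0.4, 0.2, 1.6]
finger_gap: 0.236
grasp_force: 59.1
```

Contact is just starting. Release and rise.

```bash
python3 -m pendant '[[[0,0,0],[0,0,0],42],[[0,0,0],[0,0,0],42],[[0,0,0],[0,0,0],42],[[0,0,0],[0,0,0],42],[[0,0,-0.2],[0,0,0],42],[[0,0,-0.8],[0,0,0],42],[[0,0,-0.9],[0,0,0],42],[[0,0,-0.9],[0,0,0],42],[[0,0,-0.9],[0,0,0],42]]'
python3 -m pendant '[[[-0.8,0,0],[0,0,0],42],[[-0.8,0,0],[0,0,0],42],[[-0.8,0,0],[0,0,0],42],[[-0.8,0,0],[0,0,0],42],[[-0.8,0,0],[0,0,0],42],[[-0.8,0,0],[0,0,0],42],[[0,0,0],[0,0,0],42],[[0,0,0],[0,0,0],42]]'
python3 - <<'E'
from h import *
look()
t,s=get_image("top"),get_image("scene")
a=cv2.resize(t["img"][170:220,145:205],None,fx=6,fy=6,interpolation=2);b=cv2.resize(s["img"][125:175,190:250],None,fx=6,fy=6,interpolation=2)
cv2.imwrite("pics/n.png",np.hstack([a,b])[:,:,::-1])
E
```

```text
time_s: 68.5
ee_pos: [515.4, 326.0, 201.4]
eef_rot: [0.651, 0.759, 0.0, 0.0]
contact_force: [-0.6, 0.0, 1.0]
finger_gap: 0.418
grasp_force: 0.0
time_s: 69.3
ee_pos: [537.6, 183.6, 200.3]
eef_rot: [0.651, 0.759, 0.0, -0.0]
contact_force: [-0.1, 0.7, -1.0]
finger_gap: 0.416
grasp_force: 0.0
scene [217.6 149.1] [10, 13, 69] bench [538.486 396.423]
```

View pics/n.png

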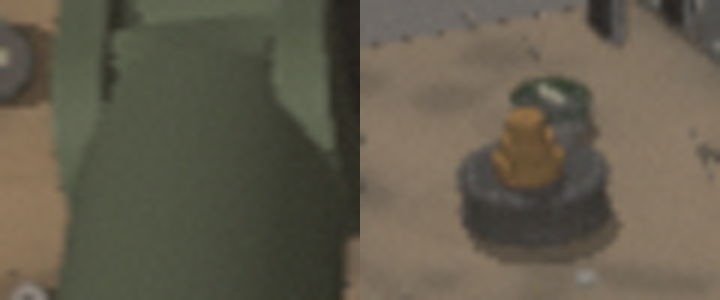

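The stack stands flat on the drum. I'll clear the arm and check centring numerically.

```bash
python3 -m pendant '[[[-0.8,0,0],[0,0,0],42],[[-0.8,0,0],[0,0,0],42],[[-0.8,0,0],[0,0,0],42],[[-0.8,0,0],[0,0,0],42],[[-0.8,0,0],[0,0,0],42],[[-0.8,0,0],[0,0,0],42],[[0,0,0],[0,0,0],42],[[0,0,0],[0,0,0],42]]'
python3 - <<'E'
from h import *
look()
for k,(x,y) in(("top",(160,182)),("scene",(205,136))):
    d=get_image(k);g=cv2.cvtColor(d["img"],cv2.COLOR_RGB2HSV);m=cv2.inRange(g,(5,95,70),(24,255,255))
    for r in range(y,y+26): print(r,"".join(" #"[v//255] for v in m[r,x:x+28]))
    for z,rad in((36.5,22),(49.5,17),(62.5,12)):
        q=np.array([proj(d,(516.2+rad*np.cos(a),326.4+rad*np.sin(a),z+h)) for h in(-6.5,6.5) for a in np.linspace(0,6.28,40)]);print(k,rad,q.min(0)-[x,0],q.max(0)-[x,0])
    if k=="top": print(cv2.cvtColor(d["img"],cv2.COLOR_RGB2GRAY)[186:204,162:182])
E
```

```text
time_s: 70.3
ee_pos: [559.6, 41.9, 199.8]
eef_rot: [0.651, 0.759, 0.0, -0.0]
contact_force: [-0.2, 0.5, 0.3]
finger_gap: 0.413
grasp_force: 0.0
top [171.  194.4] [11, 12, 106] bench [517.322 335.777] 
scene [217.7 148.7] [9, 13, 55] bench [540.117 399.597] 
182                    #        
183                        #    
184                       #     
185                        #    
186                          #  
187                             
188                             
189          #####             #
190        #########           #
191       ###########         # 
192       ############          
193       ############          
194       ############          
195      #############         #
196       ############          
197       ###########           
198       ###########           
199         ########         #  
200           #####             
201                             
202                          #  
203                         #   
204                        #    
205                      #   #  
206                   ##     #  
207     #  #    #
[... 1968 characters left out ...]
    
145           ######            
146          ########           
147          ########           
148          ########           
149         ##########          
150        ############         
151        ############         
152        ############         
153         ##########          
154         ##########          
155          #######            
156                             
157                             
158                             
159                             
160                             
161                             
scene 22 [  7.237 146.922] [ 19.117 155.286]
scene 17 [  8.331 144.407] [ 17.612 151.559]
scene 12 [  9.437 141.848] [ 16.089 147.816]
```

```bash
python3 -c "
from bench import job_done
print(job_done())"
```

```text
the job is handed in; nothing more can be done
None
```

The three discs present (44, 34 and 24 mm; the 54 mm was absent) each lodged in their own hole, are now stacked flat and centred to about 2 mm on the stand, largest at the bottom, and the job is handed in; the 44 was knocked off the stand mid-run and I put it back straight from the bench, not via its hole.

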